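# Unlock the sample tray, hook it out and set out its containers

## Robot

A 6-joint arm with a two-finger parallel gripper is mounted at the origin on the work surface. World frame = base frame: x ahead of the robot, y to its left, z up, the work surface at z = 0. Lengths are in mm, angles in rad, forces in N, time in s.
With the tool pointing down it reaches from about 275 to 750 mm from the base axis. Payload 10.2 kg.
Tool frame: the origin (TCP) lies between the finger pads; the fingertips stand ctrl.tips_ahead ahead of it and the grasp point (between the pads) lies 8 mm behind it (ctrl.tips_ahead is the distance from the TCP to the fingertips, in mm); z points along the fingers, y is the direction in which the jaws open and shut (so a half turn about z gives the same grasp; the last joint's range is limited). The gripper opens to 85 mm and grips with 20 to 120 N. Pads are 22 mm wide; open, the fingers measure 114 mm over their backs; the gripper's body (76 mm by 85 mm) begins 54 mm behind the grasp point. The pads swing forward as they close: fully open they stand 13 mm farther back than shut.
Start: joints at [-1.341, 0.313, 1.498, -0, 1.331, -0.223], TCP at [229.668, -472.106, 242.294] pointing down, gripper open.
Joint ranges: [-2.94, 2.94], [-0.97, 2.17], [0.19, 2.56], [-1.23, 4.37], [0.02, 3.11], [-2.88, 2.88]. Speed limits (rad/s): [2.39, 2.39, 3.01, 3.14, 3.14, 3.14].

## Interface

Orientations are given as a unit quaternion [w, x, y, z].
In Python, from rig import ctrl gives the robot as it stands. The module is installed in compiled form; this text tells all that it offers.
- The arm moves only by the tool move_arm, never from a script. Its argument "motion" is a list of rows, each an object with "offset": the shift along the tool's x, y, z in m, a list of three; "angular": the turn, a rotation vector about the tool's x, y, z in degrees, a list of three; "jaw": the finger opening in m, from 0 to 0.0854. In form: [{"offset": [tx, ty, tz], "angular": [ax, ay, az], "jaw": jaw}, ...]. A call has 1 to 5 rows; each row is the pose to reach, as a shift and turn from the pose commanded when the call began, along the tool's axes at that moment; what a row does not reach only later rows make up. A row lasts 1/8 s, in which the tool goes at most 62.5 mm and 10.7 degrees, less where a joint would pass 70% of its speed; a pose out of reach is approached as far as the arm can. A call with a gripper value outside its range is refused whole. The fingers move at their own pace and stop on an object; "squeeze" is the grip in N (left out, the last holds). Time passes only in rows, so rows that repeat a pose let the fingers close. It gives the time, the measured TCP pose, the force and the opening at its end, in the units of the state.
- ctrl.sense(): the state, without advancing time (a new reading comes with each control period).
- ctrl.capture(name): name is "scene" or "top" or "wrist"; returns a dict with "img" (420x560x3 uint8, red, green, blue), "intrinsics" (3x3 intrinsics, pixels), "rvec" (rotation vector, rad) and "tvec" (3), from world to camera coordinates, as OpenCV has them. Camera axes: x right, y down, z forward; pixel columns grow to the right and rows downward; lengths in mm; the calibration is good to about 2 mm. A picture is of the moment at which its call begins. There is no depth.
- ctrl.finish_job(): hands the job in, once; it reports no verdict.
The state is a dict: "time_s": time; "joints": joint angles; "dq": joint speeds; "tau": joint torques, N m; "eef_pos": TCP position; "ee_rot": TCP orientation; "force": force on the tool from outside, world axes, zero at the start; "wrist_torque": the same for the moment, N m; "grip_width": opening from 0.0 (shut) to 1.0 (fully open).
Only numpy, scipy, OpenCV 4.12 (cv2) and the standard library are available. Lean on these libraries where they do the work, as an engineer would, in place of code of your own. Each camera call takes 0.05 s, during which the arm holds its last target. There are 200 camera calls.

## Task

Unscrew the steel thumbscrew on the hooded dock until it is all the way up (anticlockwise, some two and a half turns), draw the tray fully out from under the hood by its loop with the hook tool, and hang the hook back in its fork stand. Then stand every container that is in the tray upright on the bench around the little stirrer, each opposite the middle of its side with its own middle 50 mm out from that side: the round vial on the robot's left of it, the square bottle on its right, the squat jar in front of it on the side with the knob. Leave the other things on the bench where they are; if something gets knocked aside meanwhile, put the result right.

Things in the scene. Friction and masses are not known exactly. Their poses are not given: they have to be found in the camera images.
- screw (a joint): Angle of the thumbscrew, rad: 0 is fully tight, it grows as the screw is turned anticlockwise seen from above, end stop at 15.7 (2.5 turns). It starts between 0 and 1.2. It rises 5 mm per turn and stays where it is left (friction about 0.06 N m). Its pin stands in a slot of the tray's tongue and locks the tray; above about 10 rad the pin is clear of the tray. Count it as fully undone from 13 on.
- screw_grip (a point): Point on the thumbscrew's vertical axis, 18 mm above the lower end of its head (rises with it; about 112 mm above the bench when tight). The head is an upright knurled steel cylinder, 32 mm in diameter and 28 mm tall (from 18 mm below to 10 mm above this point), with a black pointer line on its top. The flat top of the dock lies 23 mm below this point when tight.
- dock: Fixed dock, a box without a floor, 138 mm deep (x), 205 wide (y), 89 tall: white side walls, clear roof, grey block at the rear which carries the thumbscrew at local (65, 0). Origin on the bench under the middle of the tray's docked place. Its +x axis points inwards; the tray comes out along its -x. Roof and walls begin at local x = -51 mm; inside width 193.
- tray: Loose aluminium tray sliding on the bench, 90 mm (x) by 180 (y), walls 20 mm high and 4 thick, floor 4 thick, 0.35 kg. Origin at the centre of its underside, axes as the dock's when docked. In front (-x) it has a flat steel loop, behind a flat slotted tongue reaching to x = +85 mm. Whole out of the hood when its origin is more than 96 mm out (local x of the dock below -0.096).
- loop (a point): Centre of the opening of the tray's pull loop, 63 mm in front (-x) of the tray's origin, 16 mm above the bench. Loop of 7 mm round steel bar lying level; opening 38 mm (y) by 36 (x), its front bar centred 22 mm in front of this point.
- stand: Fixed fork stand for the hook, 86 mm by 70, 85 tall. Origin on the bench under the point where the hook hangs. Two level steel prongs along its x axis, top faces at 85 mm, 20 mm apart (y from 10 to 28 mm either side), from x = -31 to 45 mm, open towards -x; a post behind at x = 45 to 55, base plate 6 mm thick below.
- hook: Hook tool, 90 g: grey block handle 22 mm (x) by 62 (y) by 46 tall, and a steel shank of 8 mm diameter reaching straight down from its middle to 75 mm below it, with a toe of 7 mm bar along its -x to 12 mm from the axis. Origin at the centre of the handle's underside; z up. At the start it hangs in the stand: handle across both prongs, underside on them at 85 mm, axes as the stand's. Pinch the handle across its 22 mm.
- hook_tip (a point): Lowest point of the hook's shank, 75 mm below the handle's underside. To pull, let it down inside the loop until it is about 4 mm above the bench, toe towards the loop's front bar (the tray's -x), and draw along the dock's -x. Before lifting it out, move it back to just behind the middle of the opening, or the toe catches under the front bar.
- vial: Round glass vial with black cap, 34 mm diameter, 70 tall (cap 30 mm in diameter, from 54 mm up), 60 g. Origin at the centre of its underside, z up. May be absent.
- jar: Squat white jar, 52 mm diameter, 50 tall, 80 g (body 50 mm, lid 52). Origin at the centre of its underside, z up. May be absent.
- flask: Square clear bottle, 36 by 36 mm, 48 tall, with a round white cap 26 mm in diameter up to 66 mm, 70 g. Origin at the centre of its underside, z up, flat sides square to its x and y. May be absent. The containers start in the tray, in a row across it (along the tray's y) 55 mm apart, in any order.
- stirrer: Loose magnetic stirrer, white box 80 by 80 mm, 20 tall, steel disc on top (to 23), 0.5 kg, yaw within about 0.3 rad. Origin at the centre of its underside. Its front, with a black knob, faces -x (the robot); +y is its left-hand side for the robot.
- spot_left (a point): Point on the bench 90 mm from the stirrer's middle (50 from its side) on its +y side: place of the vial.
- spot_right (a point): The same on the stirrer's -y side: place of the square bottle.
- spot_front (a point): The same in front of the stirrer (its -x side): place of the jar.
- beaker: Bystander: glass beaker, 66 mm diameter, 75 tall. The stand and it may have swapped places.
- reagent: Bystander: amber bottle, 64 mm diameter, 130 tall.
- tipbox: Bystander: clear tip box, 80 by 120 mm, 55 tall.
- buffer: Bystander: glass bottle with blue cap, 60 mm diameter, 110 tall.
- timer: Bystander: grey timer, 60 by 60 mm, 22 tall.
- marker: Bystander: black marker pen lying down, 14 mm thick.
Not all that is in view belongs to the job. What is shaped like the hook but brown or purple is not meant.

How it is judged (in metres and radians):
On the way, in this order (a step that is already met when the one before it is completed fails the run):
1. the thumbscrew is undone to near its upper stop (value of joint screw above 12.6 rad), for 0.2 s.
2. the tray is drawn fully out of the hood with the hook's tip inside its loop (x of tray in the frame of dock below -0.095 m and horizontal distance between hook_tip and loop below 0.026 m and height (world z) of hook_tip below 0.018 m), for 0.1 s.
At the end, for the whole second after the job is handed in: Thumbscrew undone (over 12.4 rad), tray out of the hood (over 95 mm), hook hanging upright in its stand (within 20 mm, 0.12 rad), each present container upright on the bench (0.1 rad), its middle within 20 mm of its place around the stirrer; all at rest (value of joint screw above 12.4 rad and x of tray in the frame of dock below -0.095 m and linear speed of each of tray, vial, flask, jar below 0.02 m/s and horizontal distance between hook and stand below 0.02 m and height (world z) of hook between 0.08 and 0.092 m and angle between hook's own z axis and vertical below 0.12 rad and linear speed of hook below 0.03 m/s and horizontal distance between vial and spot_left below 0.02 m and height (world z) of each of vial, flask, jar below 0.006 m and angle between each of vial, flask, jar's own z axis and vertical below 0.1 rad and horizontal distance between flask and spot_right below 0.02 m and horizontal distance between jar and spot_front below 0.02 m); the robot touches nothing.
It fails at once if a bystander (beaker, amber bottle, tip box, blue-capped bottle, timer or marker) is moved more than 4 cm (distance of any of beaker, reagent, tipbox, buffer, timer, marker from where it was at the start of the episode above 0.04 m).
Of vial, jar, flask only 2 to 3 are there at a start; the rules pass over those that are not, and their reading is None.
At some moment in a run one of stirrer may be knocked a few centimetres aside while the robot is not near it.
It also fails if it takes over 210 s, if anything falls off the work surface, if the arm or the gripper's body presses on something with over 40 N, if the wrist force passes 120 N, or if a joint passes its speed limit or range.

## Working session

There is one attempt and no reset: what is moved stays moved. The work goes in short steps, Python scripts to look and compute and a tool call to move; the robot and the scene stay as the last step left them, time stands still between calls to the robot, and variables do not carry over. Pictures are saved under pics/ and viewed, about 12 in all and at most 16, crops included, and the job is handed in when it is done.

Besides the shell and the picture viewer there is one more tool, called after "Request:" as name(argument=value, ...), one argument or row to a line, values as JSON. move_arm: Moves the arm, as the interface text tells. Its arguments: {"type":"object","properties":{"motion":{"type":"array","items":{"type":"object","properties":{"offset":{"type":"array","items":{"type":"number"}},"angular":{"type":"array","items":{"type":"number"}},"jaw":{"type":"number"}}}},"squeeze":{"type":"number"}},"required":["motion"]}

```bash
mkdir -p pics; cat > h.py <<'E'
import numpy as np, cv2
from scipy.spatial.transform import Rotation as R
from rig import ctrl
def cap(n,f=None):
    c=ctrl.capture(n)
    if f: cv2.imwrite('pics/'+f+'.png',c['img'][:,:,::-1])
    return c
def ray(c,u,v,z):
    """world point of pixel (u,v) at height z"""
    Rm=cv2.Rodrigues(np.array(c['rvec'],float))[0];t=np.array(c['tvec'],float).ravel()
    d=Rm.T@np.linalg.inv(c['intrinsics'])@np.array([u,v,1.]);o=-Rm.T@t
    return (o+d*(z-o[2])/d[2])
def proj(c,P):
    return cv2.projectPoints(np.array(P,float).reshape(-1,3),np.array(c['rvec'],float),np.array(c['tvec'],float),np.array(c['intrinsics'],float),None)[0].reshape(-1,2)
def rot():
    q=ctrl.sense()['ee_rot'];return R.from_quat([q[1],q[2],q[3],q[0]])
E
python3 - <<'E'
from h import *
a=cap('scene','s1');b=cap('top','t1')
cv2.imwrite('pics/both.png',cv2.resize(b['img'][:,:,::-1],(800,600),interpolation=cv2.INTER_CUBIC))
import pickle;pickle.dump({'scene':a,'top':b},open('c.pkl','wb'))
s=ctrl.sense();print(s,ctrl.tips_ahead);print(rot().as_matrix().round(3))
for c in(a,b):
    Rm=cv2.Rodrigues(np.array(c['rvec'],float))[0];print(-Rm.T@np.array(c['tvec']).ravel(),c['intrinsics'])
E
```

```text
{'time_s': 0.1, 'joints': array([-1.34139164e+00,  3.13361546e-01,  1.49837261e+00,  1.29579994e-05,
        1.33099877e+00, -2.23435521e-01]), 'dq': array([ 0.0022423 , -0.00233781, -0.0023449 , -0.00045174, -0.0004462 ,
       -0.00123878]), 'tau': array([ 3.29586714e-03, -4.12897468e+01, -2.60141498e+01, -2.14066563e-04,
        2.95606675e-03, -2.90946808e-06]), 'eef_pos': array([ 229.62202674, -471.87475154,  241.80459965]), 'ee_rot': array([-5.70151431e-04,  9.74476478e-01,  2.24488904e-01,  4.59109189e-06]), 'force': array([ 1.36300702, -0.48588411,  0.13798385]), 'wrist_torque': array([0.02056564, 0.05272712, 0.02180865]), 'grip_width': 0.9993895041698012} 11.0
[[ 0.899  0.438 -0.   ]
 [ 0.438 -0.899  0.001]
 [ 0.    -0.001 -1.   ]]
[1122.97093191 -890.77366533 1108.94225808] [[537.80757853   0.         281.81015465]
 [  0.         537.80757853 214.18394306]
 [  0.           0.           1.        ]]
[ 244.65480857  -19.97506987 1795.4226402 ] [[487.27584282   0.         285.80498388]
 [  0.         487.27584282 206.8186838 ]
 [  0.           0.           1.        ]]
```

View pics/both.png

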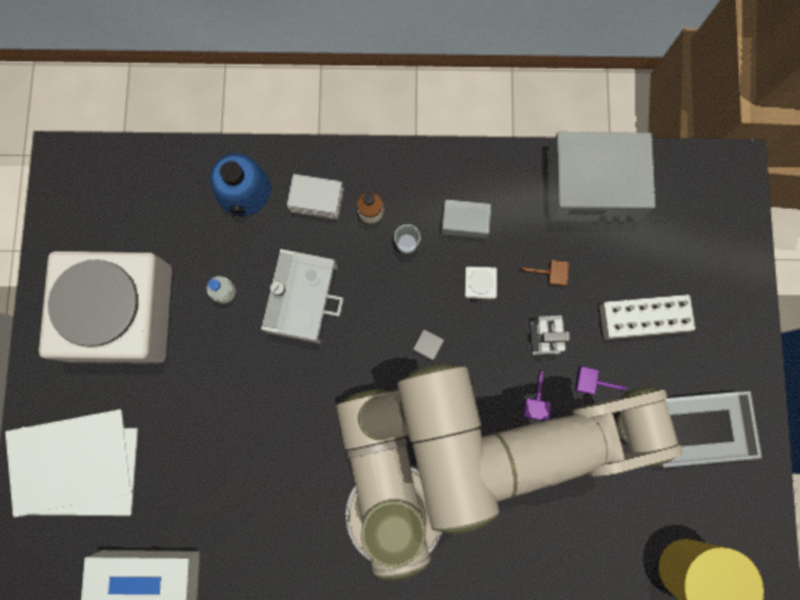

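View pics/s1.png

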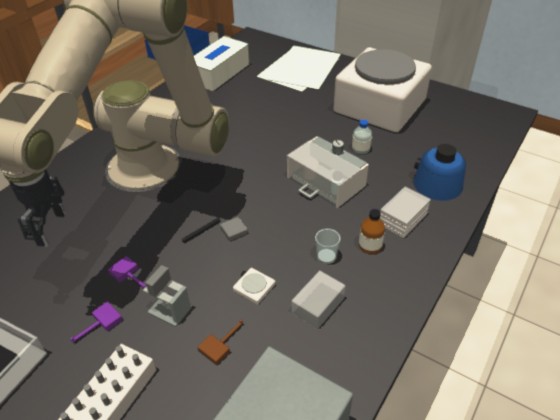

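The top view (800x600 scaled) shows the dock at about (300,295), with its screw at (278,287) and loop at (333,306). The stirrer is at (481,282), the stand with the hook at (550,335), the beaker at (407,238) and the timer at (429,345). Next I'll zoom in.

```bash
python3 - <<'E'
from h import *
import pickle;D=pickle.load(open('c.pkl','rb'))
def cr(n,x,y,w=100,h=75):
    return cv2.resize(D[n]['img'][y:y+h,x:x+w,::-1],(400,300),interpolation=cv2.INTER_CUBIC)
m=np.vstack([np.hstack([cr('top',165,165),cr('scene',275,130)]),np.hstack([cr('top',318,175,100,75),cr('scene',130,250)])])
cv2.imwrite('pics/m1.png',m)
E
```

```text
(no output)
```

View pics/m1.png

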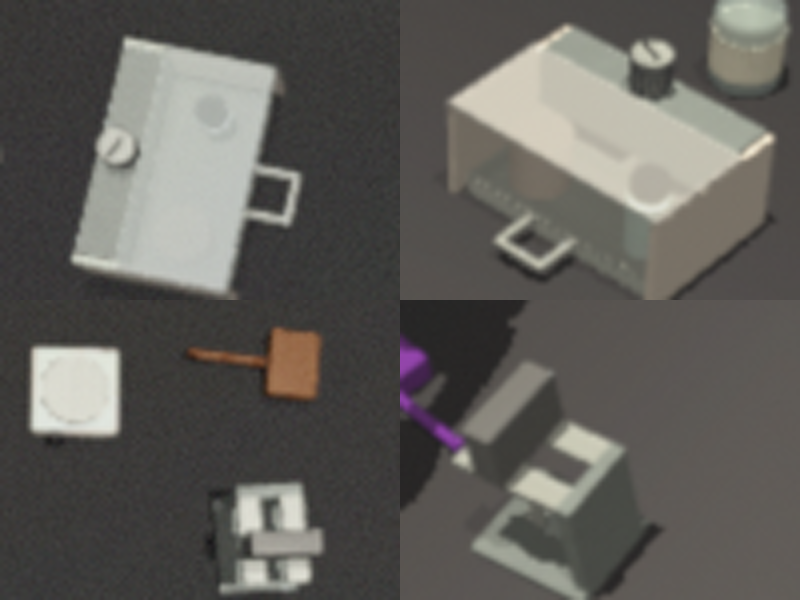

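```bash
cat >> h.py <<'E'
from scipy.optimize import least_squares
def fit(obs,x0):
    """obs: list of (cam,u,v,local xyz); solve x,y,yaw"""
    def f(p):
        r=[]
        for c,u,v,L in obs:
            P=R.from_euler('z',p[2]).apply(L)+[p[0],p[1],0]
            r+=list(proj(c,P)[0]-[u,v])
        return r
    s=least_squares(f,x0,loss='soft_l1',x_scale=[10,10,.1]);return s.x,np.array(s.fun).reshape(-1,2)
E
python3 - <<'E'
from h import *
import pickle;D=pickle.load(open('c.pkl','rb'));T=D['top'];S=D['scene']
t=lambda x,y,L,ox=165,oy=165,sx=0,sy=0:(T,ox+(x-sx)/4-.4,oy+(y-sy)/4-.4,L)
s=lambda x,y,L,ox=275,oy=130,sx=400,sy=0:(S,ox+(x-sx)/4-.4,oy+(y-sy)/4-.4,L)
C={'fr':(-51,-102.5,89),'fl':(-51,102.5,89),'bl':(87,102.5,89),'br':(87,-102.5,89)}
o=[t(275,68,C['fr']),t(232,293,C['fl']),t(75,262,C['bl']),t(125,40,C['br']),t(118,147,(65,0,122)),t(275,195,(-63,0,16)),
s(650,213,C['fr']),s(450,102,C['fl']),s(568,27,C['bl']),s(772,135,C['br']),s(652,52,(65,0,122)),s(537,245,(-63,0,16))]
p,r=fit(o,[350,300,1.5]);print('dock',p,abs(r).max(0),r.round(1).tolist())
a=R.from_euler('z',p[2])
print('screw',a.apply([65,0,0])+[p[0],p[1],0],'loop',a.apply([-63,0,0])+[p[0],p[1],0])
t2=lambda x,y,L:t(x,y,L,318,175,0,300); s2=lambda x,y,L:s(x,y,L,130,250,400,300)
o=[t2(252,532,(11,31,131)),t2(322,530,(11,-31,131)),t2(322,554,(-11,-31,131)),t2(252,556,(-11,31,131)),
 s2(468,435,(-11,-31,131)),s2(530,365,(-11,31,131)),s2(553,372,(11,31,131)),s2(490,445,(11,-31,131))]
p,r=fit(o,[400,-300,0]);print('hook',p,r.round(1).tolist())
o=[t2(32,348,(40,40,20)),t2(118,348,(40,-40,20)),t2(120,434,(-40,-40,20)),t2(32,434,(-40,40,20)),(S,254,284,(0,0,23))]
p,r=fit(o,[400,-300,0]);print('stirrer',p,r.round(1).tolist())
def top(n,u,v,z): print(n,ray(T,u*.7-.15,v*.7-.15,z))
top('beaker',407,233,75);top('timer',429,345,22);top('buffer',214,285,110);top('purple',538,409,20);top('reagent',369,198,130)
E
```

```text
dock [534.86717217 229.05651613   1.38496257] [1.36970084 2.69550741] [[0.3, -0.0], [-1.4, -0.4], [-0.4, -0.3], [0.2, -0.4], [-0.2, -0.1], [-0.5, -0.3], [1.4, 2.7], [-1.1, 0.2], [-1.0, -1.0], [0.1, -0.4], [-0.6, 0.7], [-0.7, -0.5]]
screw [546.87696242 292.93738133   0.        ] loop [523.22691393 167.14121602   0.        ]
hook [ 4.36769093e+02 -3.84723823e+02  6.78365978e-02] [[-0.4, -0.6], [0.0, -1.2], [0.6, -0.8], [0.1, -0.3], [-2.2, -1.0], [-1.0, -1.7], [0.7, -0.0], [-0.1, 0.1]]
stirrer [ 5.87752026e+02 -2.16008916e+02  8.32158298e-03] [[0.1, -0.2], [0.0, -0.1], [-0.1, -0.5], [0.3, -0.5], [-0.7, -1.5]]
beaker [700.86379431 -22.16657682  75.        ]
timer [420.88431948 -81.75536558  22.        ]
buffer [553.87273485 450.82446219 110.        ]
purple [ 262.57306394 -357.5600502    20.        ]
reagent [774.73341088  73.37856856 130.        ]
```

Request:
move_arm(
  motion=[
    {"offset": [0.21,-0.185,0],"angular": [0,0,0],"jaw": 0.085},
    {"offset": [0.21,-0.185,0],"angular": [0,0,0],"jaw": 0.085},
    {"offset": [0.21,-0.185,0],"angular": [0,0,0],"jaw": 0.085},
    {"offset": [0.21,-0.185,0],"angular": [0,0,0],"jaw": 0.085},
    {"offset": [0.21,-0.185,0],"angular": [0,0,0],"jaw": 0.085},
  ],
)

```text
time_s: 0.72
eef_pos: [338.0, -211.3, 242.3]
ee_rot: [-0.0, 0.974, 0.225, 0.0]
force: [1.2, 0.2, 0.0]
grip_width: 0.994
```

Request:
move_arm(
  motion=[
    {"offset": [0.21,-0.185,0],"angular": [0,0,0],"jaw": 0.085},
    {"offset": [0.21,-0.185,0],"angular": [0,0,0],"jaw": 0.085},
    {"offset": [0.21,-0.185,0],"angular": [0,0,0],"jaw": 0.085},
    {"offset": [0.21,-0.185,0],"angular": [0,0,0],"jaw": 0.085},
    {"offset": [0.21,-0.185,0],"angular": [0,0,0],"jaw": 0.085},
  ],
)

```text
time_s: 1.35
eef_pos: [445.8, 47.1, 242.0]
ee_rot: [-0.0, 0.974, 0.226, -0.0]
force: [-0.6, -0.6, -0.4]
grip_width: 0.996
```

Request:
move_arm(
  motion=[
    {"offset": [0.2,-0.179,0],"angular": [0,0,0],"jaw": 0.06},
    {"offset": [0.2,-0.179,0],"angular": [0,0,0],"jaw": 0.06},
    {"offset": [0.2,-0.179,0],"angular": [0,0,0],"jaw": 0.06},
    {"offset": [0.2,-0.179,0],"angular": [0,0,0],"jaw": 0.06},
    {"offset": [0.2,-0.179,0],"angular": [0,0,0],"jaw": 0.06},
  ],
)

```text
time_s: 1.98
eef_pos: [547.0, 295.7, 241.0]
ee_rot: [-0.0, 0.974, 0.226, -0.001]
force: [-0.4, -0.6, -0.0]
grip_width: 0.704
```

```bash
python3 - <<'E'
from h import *
c=cap('wrist','w1')
s=ctrl.sense();print(s['time_s'],s['eef_pos'],s['joints'],s['grip_width']);print(rot().as_matrix().round(3))
Rm=cv2.Rodrigues(np.array(c['rvec'],float))[0];print(-Rm.T@np.array(c['tvec']).ravel(),Rm.round(2),c['intrinsics'][0])
print(proj(c,[547,293,122]),proj(c,[523,167,16]))
E
```

```text
2.025 [547.20131367 296.13887838 240.92083796] [3.07743116e-01 5.33726454e-01 1.17668132e+00 7.19957702e-04
 1.43239986e+00 1.42275073e+00] 0.6974212453978313
[[ 0.898  0.44  -0.001]
 [ 0.44  -0.898  0.   ]
 [-0.001 -0.001 -1.   ]]
[608.13188536 325.80991166 371.74026535] [[ 0.44 -0.9   0.  ]
 [-0.87 -0.42  0.27]
 [-0.24 -0.12 -0.96]] [369.753287     0.         279.37887145]
[[282.96283274 211.76128887]] [[381.11932188 256.14550585]]
```

View pics/w1.png

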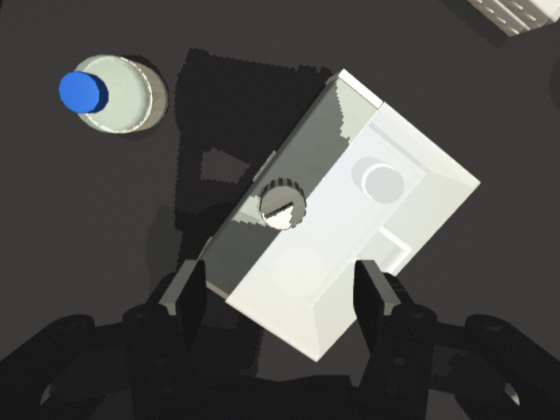

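The wrist view shows the screw's top disc at about (284,211), against a prediction of (283,212). The vial's place in the tray looks empty. There's a square bottle or jar at (383,183) and a round pale thing at (298,270). Next I'll rotate and descend on the screw.

Request:
move_arm(
  motion=[
    {"offset": [-0.0014,0.0028,0],"angular": [0,0,10],"jaw": 0.06},
    {"offset": [-0.0014,0.0028,0],"angular": [0,0,20],"jaw": 0.06},
    {"offset": [-0.0014,0.0028,0],"angular": [0,0,30],"jaw": 0.06},
    {"offset": [-0.0014,0.0028,0],"angular": [0,0,40],"jaw": 0.06},
    {"offset": [-0.0014,0.0028,0],"angular": [0,0,50],"jaw": 0.06},
  ],
)

```text
time_s: 2.65
eef_pos: [546.8, 288.9, 242.1]
ee_rot: [0.0, 0.977, -0.211, -0.0]
force: [0.1, -0.1, -0.1]
grip_width: 0.7
```

Request:
move_arm(
  motion=[
    {"offset": [0,0,0.03],"angular": [0,0,10],"jaw": 0.06},
    {"offset": [0,0,0.06],"angular": [0,0,20],"jaw": 0.06},
    {"offset": [0,0,0.09],"angular": [0,0,20],"jaw": 0.06},
    {"offset": [0,0,0.12],"angular": [0,0,20],"jaw": 0.06},
    {"offset": [0,0,0.134],"angular": [0,0,20],"jaw": 0.06},
  ],
)

```text
time_s: 3.28
eef_pos: [546.3, 288.9, 106.7]
ee_rot: [0.001, 0.927, -0.375, -0.001]
force: [0.5, -0.3, 0.2]
grip_width: 0.697
```

Request:
move_arm(
  motion=[
    {"offset": [0,0,0],"angular": [0,0,0],"jaw": 0.02},
    {"offset": [0,0,0],"angular": [0,0,0],"jaw": 0.02},
    {"offset": [0,0,0],"angular": [0,0,0],"jaw": 0.02},
    {"offset": [0,0,0],"angular": [0,0,0],"jaw": 0.02},
    {"offset": [0,0,0],"angular": [0,0,0],"jaw": 0.02},
  ],
  squeeze=50,
)

```text
time_s: 3.9
eef_pos: [548.8, 291.2, 110.0]
ee_rot: [-0.003, 0.927, -0.375, 0.002]
force: [8.9, 10.4, -4.8]
grip_width: 0.351
```

```bash
python3 - <<'E'
from h import *
s=ctrl.sense();print(s['time_s'],s['eef_pos'],s['joints'],s['grip_width'],s['force'])
E
```

```text
3.9 [548.763428   291.15550067 110.01465667] [2.98742978e-01 6.39992109e-01 1.35466595e+00 2.01780676e-03
 1.13973382e+00 2.63771598e+00] 0.35066143848597026 [ 8.8588277  10.3961512  -4.80981107]
```

Request:
move_arm(
  motion=[
    {"offset": [-0.0023,-0.0034,0],"angular": [0,0,0],"jaw": 0.02},
    {"offset": [-0.0023,-0.0034,-0.0002],"angular": [0,0,-10],"jaw": 0.02},
    {"offset": [-0.0023,-0.0034,-0.0004],"angular": [0,0,-20],"jaw": 0.02},
    {"offset": [-0.0023,-0.0034,-0.0006],"angular": [0,0,-30],"jaw": 0.02},
    {"offset": [-0.0023,-0.0034,-0.0007],"angular": [0,0,-40],"jaw": 0.02},
  ],
)

```text
time_s: 4.53
eef_pos: [549.7, 293.3, 110.5]
ee_rot: [-0.0, 0.999, -0.033, 0.003]
force: [9.3, -0.1, -4.3]
grip_width: 0.357
```

Request:
move_arm(
  motion=[
    {"offset": [0,0,-0.0002],"angular": [0,0,-10],"jaw": 0.02},
    {"offset": [0,0,-0.0003],"angular": [0,0,-20],"jaw": 0.02},
    {"offset": [0,0,-0.0004],"angular": [0,0,-30],"jaw": 0.02},
    {"offset": [0,0,-0.0006],"angular": [0,0,-40],"jaw": 0.02},
    {"offset": [0,0,-0.0007],"angular": [0,0,-50],"jaw": 0.02},
  ],
)

```text
time_s: 5.15
eef_pos: [549.6, 294.6, 111.3]
ee_rot: [0.0, 0.92, 0.393, 0.003]
force: [8.0, 5.6, -6.1]
grip_width: 0.357
```

Request:
move_arm(
  motion=[
    {"offset": [0,0,-0.0002],"angular": [0,0,-10],"jaw": 0.02},
    {"offset": [0,0,-0.0003],"angular": [0,0,-20],"jaw": 0.02},
    {"offset": [0,0,-0.0004],"angular": [0,0,-30],"jaw": 0.02},
    {"offset": [0,0,-0.0006],"angular": [0,0,-40],"jaw": 0.02},
    {"offset": [0,0,-0.0007],"angular": [0,0,-50],"jaw": 0.02},
  ],
)

```text
time_s: 5.78
eef_pos: [548.6, 295.3, 111.9]
ee_rot: [0.0, 0.667, 0.745, 0.003]
force: [2.0, 7.9, -4.2]
grip_width: 0.356
```

Request:
move_arm(
  motion=[
    {"offset": [0,0,-0.0002],"angular": [0,0,-10],"jaw": 0.02},
    {"offset": [0,0,-0.0003],"angular": [0,0,-20],"jaw": 0.02},
    {"offset": [0,0,-0.0004],"angular": [0,0,-30],"jaw": 0.02},
    {"offset": [0,0,-0.0006],"angular": [0,0,-40],"jaw": 0.02},
    {"offset": [0,0,-0.0007],"angular": [0,0,-50],"jaw": 0.02},
  ],
)

```text
time_s: 6.4
eef_pos: [547.5, 295.2, 112.5]
ee_rot: [-0.0, 0.29, 0.957, 0.002]
force: [-4.0, 5.0, 0.3]
grip_width: 0.355
```

```bash
python3 - <<'E'
from h import *
s=ctrl.sense();print(s['time_s'],s['eef_pos'],s['joints'],s['grip_width'],s['force'],s['wrist_torque'])
E
```

```text
6.4 [547.46227552 295.18790681 112.54204006] [ 0.30531184  0.641162    1.34531486  0.00302006  1.15325184 -0.67810345] 0.3547375849867099 [-4.04801602  5.03736344  0.33327534] [ 1.38026967  0.40599337 -0.07728816]
```

Request:
move_arm(
  motion=[
    {"offset": [0,0,-0.0002],"angular": [0,0,-10],"jaw": 0.02},
    {"offset": [0,0,-0.0003],"angular": [0,0,-20],"jaw": 0.02},
    {"offset": [0,0,-0.0004],"angular": [0,0,-30],"jaw": 0.02},
    {"offset": [0,0,-0.0006],"angular": [0,0,-40],"jaw": 0.02},
    {"offset": [0,0,-0.0007],"angular": [0,0,-50],"jaw": 0.02},
  ],
)

```text
time_s: 7.02
eef_pos: [546.9, 294.2, 113.2]
ee_rot: [-0.001, -0.141, 0.99, 0.001]
force: [-5.5, -0.8, 3.1]
grip_width: 0.355
```

Request:
move_arm(
  motion=[
    {"offset": [0,0,-0.0002],"angular": [0,0,-10],"jaw": 0.02},
    {"offset": [0,0,-0.0003],"angular": [0,0,-20],"jaw": 0.02},
    {"offset": [0,0,-0.0004],"angular": [0,0,-30],"jaw": 0.02},
    {"offset": [0,0,-0.0006],"angular": [0,0,-40],"jaw": 0.02},
    {"offset": [0,0,-0.0007],"angular": [0,0,-50],"jaw": 0.02},
  ],
)

```text
time_s: 7.65
eef_pos: [547.3, 293.0, 113.8]
ee_rot: [-0.001, -0.547, 0.837, -0.0]
force: [-2.8, -5.8, 1.8]
grip_width: 0.359
```

Request:
move_arm(
  motion=[
    {"offset": [0,0,-0.0002],"angular": [0,0,-5],"jaw": 0.02},
    {"offset": [0,0,-0.0002],"angular": [0,0,-10],"jaw": 0.02},
    {"offset": [0,0,-0.0002],"angular": [0,0,-10],"jaw": 0.055},
    {"offset": [0,0,-0.0002],"angular": [0,0,-10],"jaw": 0.055},
    {"offset": [0,0,-0.0002],"angular": [0,0,-10],"jaw": 0.055},
  ],
)

```text
time_s: 8.28
eef_pos: [547.8, 293.9, 113.1]
ee_rot: [0.0, -0.615, 0.788, -0.0]
force: [-0.1, -0.6, 0.3]
grip_width: 0.645
```

```bash
python3 - <<'E'
from h import *
s=ctrl.sense();print(s['time_s'],s['eef_pos'],s['joints'],s['grip_width'],s['force'],s['wrist_torque'])
print(rot().inv().apply([548.6-s['eef_pos'][0],294.3-s['eef_pos'][1],0]))
E
```

```text
8.275 [547.84652656 293.88849406 113.13687087] [ 3.04155265e-01  6.40677212e-01  1.34445243e+00  1.16334492e-04
  1.15562764e+00 -2.59163016e+00] 0.645192199986746 [-0.12553876 -0.62671307  0.31575959] [ 0.02389148 -0.04983148  0.03188162]
[-0.5825157  -0.6306618   0.00072127]
```

Request:
move_arm(
  motion=[
    {"offset": [0,0,0.002],"angular": [0,0,10],"jaw": 0.055},
    {"offset": [0,0,0.004],"angular": [0,0,20],"jaw": 0.055},
    {"offset": [0,0,0.004],"angular": [0,0,30],"jaw": 0.055},
    {"offset": [0,0,0.004],"angular": [0,0,40],"jaw": 0.055},
    {"offset": [0,0,0.004],"angular": [0,0,50],"jaw": 0.055},
  ],
)

```text
time_s: 8.9
eef_pos: [547.7, 293.9, 108.8]
ee_rot: [0.0, -0.222, 0.975, 0.0]
force: [0.2, -0.1, -0.2]
grip_width: 0.643
```

Request:
move_arm(
  motion=[
    {"offset": [0,0,0],"angular": [0,0,10],"jaw": 0.055},
    {"offset": [0,0,0],"angular": [0,0,20],"jaw": 0.055},
    {"offset": [0,0,0],"angular": [0,0,30],"jaw": 0.055},
    {"offset": [0,0,0],"angular": [0,0,40],"jaw": 0.055},
    {"offset": [0,0,0],"angular": [0,0,50],"jaw": 0.055},
  ],
)

```text
time_s: 9.52
eef_pos: [547.8, 293.8, 108.9]
ee_rot: [0.0, 0.211, 0.977, 0.0]
force: [-0.1, -0.3, 0.3]
grip_width: 0.642
```

Request:
move_arm(
  motion=[
    {"offset": [0,0,0],"angular": [0,0,10],"jaw": 0.055},
    {"offset": [0,0,0],"angular": [0,0,20],"jaw": 0.055},
    {"offset": [0,0,0],"angular": [0,0,30],"jaw": 0.055},
    {"offset": [0,0,0],"angular": [0,0,40],"jaw": 0.055},
    {"offset": [0,0,0],"angular": [0,0,50],"jaw": 0.055},
  ],
)

```text
time_s: 10.15
eef_pos: [547.7, 293.8, 108.9]
ee_rot: [0.0, 0.605, 0.796, 0.0]
force: [-0.3, -0.1, 0.4]
grip_width: 0.645
```

Request:
move_arm(
  motion=[
    {"offset": [0,0,0],"angular": [0,0,10],"jaw": 0.055},
    {"offset": [0,0,0],"angular": [0,0,20],"jaw": 0.055},
    {"offset": [0,0,0],"angular": [0,0,30],"jaw": 0.055},
    {"offset": [0,0,0],"angular": [0,0,40],"jaw": 0.055},
    {"offset": [0,0,0],"angular": [0,0,50],"jaw": 0.055},
  ],
)

```text
time_s: 10.78
eef_pos: [547.7, 293.9, 108.9]
ee_rot: [0.0, 0.885, 0.466, 0.0]
force: [-0.5, -0.4, -0.4]
grip_width: 0.645
```

Request:
move_arm(
  motion=[
    {"offset": [0,0,0],"angular": [0,0,10],"jaw": 0.055},
    {"offset": [0,0,0],"angular": [0,0,20],"jaw": 0.055},
    {"offset": [0,0,0],"angular": [0,0,30],"jaw": 0.055},
    {"offset": [0,0,0],"angular": [0,0,40],"jaw": 0.055},
    {"offset": [0,0,0],"angular": [0,0,50],"jaw": 0.055},
  ],
)

```text
time_s: 11.4
eef_pos: [547.8, 293.9, 108.9]
ee_rot: [-0.0, 0.999, 0.049, 0.0]
force: [-0.2, -0.1, -0.5]
grip_width: 0.644
```

Request:
move_arm(
  motion=[
    {"offset": [0,0,0],"angular": [0,0,10],"jaw": 0.055},
    {"offset": [0,0,0],"angular": [0,0,20],"jaw": 0.055},
    {"offset": [0,0,0],"angular": [0,0,30],"jaw": 0.055},
    {"offset": [0,0,0],"angular": [0,0,40],"jaw": 0.055},
    {"offset": [0,0,0],"angular": [0,0,50],"jaw": 0.055},
  ],
)

```text
time_s: 12.02
eef_pos: [547.8, 293.8, 108.9]
ee_rot: [-0.0, 0.926, -0.378, 0.0]
force: [0.5, -0.1, 1.2]
grip_width: 0.643
```

Request:
move_arm(
  motion=[
    {"offset": [0,0,0],"angular": [0,0,0],"jaw": 0.02},
    {"offset": [0,0,0],"angular": [0,0,0],"jaw": 0.02},
    {"offset": [0,0,0],"angular": [0,0,0],"jaw": 0.02},
    {"offset": [0,0,0],"angular": [0,0,0],"jaw": 0.02},
  ],
)

```text
time_s: 12.52
eef_pos: [548.0, 294.0, 109.1]
ee_rot: [-0.001, 0.927, -0.375, 0.0]
force: [1.8, 2.6, 1.6]
grip_width: 0.357
```

Request:
move_arm(
  motion=[
    {"offset": [0,0,-0.0002],"angular": [0,0,-10],"jaw": 0.02},
    {"offset": [0,0,-0.0003],"angular": [0,0,-20],"jaw": 0.02},
    {"offset": [0,0,-0.0004],"angular": [0,0,-30],"jaw": 0.02},
    {"offset": [0,0,-0.0006],"angular": [0,0,-40],"jaw": 0.02},
    {"offset": [0,0,-0.0007],"angular": [0,0,-50],"jaw": 0.02},
  ],
)

```text
time_s: 13.15
eef_pos: [548.0, 293.8, 109.8]
ee_rot: [-0.0, 0.998, 0.055, 0.001]
force: [1.4, 0.9, 4.3]
grip_width: 0.359
```

```bash
python3 - <<'E'
from h import *
s=ctrl.sense();print(s['time_s'],s['eef_pos'],s['joints'],s['grip_width'],s['force'],s['wrist_torque'])
E
```

```text
13.15 [547.98175924 293.8148909  109.79857419] [ 3.04022618e-01  6.44535038e-01  1.34728118e+00 -1.65829037e-05
  1.14872575e+00  1.76481828e+00] 0.35930479652639696 [1.40751404 0.86557795 4.29431829] [ 0.17319024 -0.2631405  -0.01141317]
```

Works well. Now the rest of stroke 2 (250° more), then release, return 300° and regrip.

Request:
move_arm(
  motion=[
    {"offset": [0,0,-0.0002],"angular": [0,0,-10],"jaw": 0.02},
    {"offset": [0,0,-0.0003],"angular": [0,0,-20],"jaw": 0.02},
    {"offset": [0,0,-0.0004],"angular": [0,0,-30],"jaw": 0.02},
    {"offset": [0,0,-0.0006],"angular": [0,0,-40],"jaw": 0.02},
    {"offset": [0,0,-0.0007],"angular": [0,0,-50],"jaw": 0.02},
  ],
)

```text
time_s: 13.78
eef_pos: [548.2, 293.6, 110.5]
ee_rot: [0.0, 0.882, 0.472, 0.001]
force: [2.0, 1.0, 2.5]
grip_width: 0.355
```

Request:
move_arm(
  motion=[
    {"offset": [0,0,-0.0002],"angular": [0,0,-10],"jaw": 0.02},
    {"offset": [0,0,-0.0003],"angular": [0,0,-20],"jaw": 0.02},
    {"offset": [0,0,-0.0004],"angular": [0,0,-30],"jaw": 0.02},
    {"offset": [0,0,-0.0006],"angular": [0,0,-40],"jaw": 0.02},
    {"offset": [0,0,-0.0007],"angular": [0,0,-50],"jaw": 0.02},
  ],
)

```text
time_s: 14.4
eef_pos: [548.4, 293.7, 111.2]
ee_rot: [0.001, 0.6, 0.8, 0.001]
force: [3.3, 1.3, 2.6]
grip_width: 0.359
```

Request:
move_arm(
  motion=[
    {"offset": [0,0,-0.0002],"angular": [0,0,-10],"jaw": 0.02},
    {"offset": [0,0,-0.0003],"angular": [0,0,-20],"jaw": 0.02},
    {"offset": [0,0,-0.0004],"angular": [0,0,-30],"jaw": 0.02},
    {"offset": [0,0,-0.0006],"angular": [0,0,-40],"jaw": 0.02},
    {"offset": [0,0,-0.0007],"angular": [0,0,-50],"jaw": 0.02},
  ],
)

```text
time_s: 15.02
eef_pos: [548.5, 293.9, 111.9]
ee_rot: [0.001, 0.205, 0.979, 0.001]
force: [4.8, 2.8, 1.3]
grip_width: 0.358
```

Request:
move_arm(
  motion=[
    {"offset": [0,0,-0.0002],"angular": [0,0,-10],"jaw": 0.02},
    {"offset": [0,0,-0.0003],"angular": [0,0,-20],"jaw": 0.02},
    {"offset": [0,0,-0.0004],"angular": [0,0,-30],"jaw": 0.02},
    {"offset": [0,0,-0.0006],"angular": [0,0,-40],"jaw": 0.02},
    {"offset": [0,0,-0.0007],"angular": [0,0,-50],"jaw": 0.02},
  ],
)

```text
time_s: 15.65
eef_pos: [548.4, 294.0, 112.6]
ee_rot: [0.001, -0.227, 0.974, 0.0]
force: [3.9, 3.1, 2.1]
grip_width: 0.362
```

Request:
move_arm(
  motion=[
    {"offset": [0,0,-0.0002],"angular": [0,0,-10],"jaw": 0.02},
    {"offset": [0,0,-0.0003],"angular": [0,0,-20],"jaw": 0.02},
    {"offset": [0,0,-0.0004],"angular": [0,0,-30],"jaw": 0.02},
    {"offset": [0,0,-0.0006],"angular": [0,0,-40],"jaw": 0.02},
    {"offset": [0,0,-0.0007],"angular": [0,0,-50],"jaw": 0.02},
  ],
)

```text
time_s: 16.27
eef_pos: [548.2, 294.1, 113.3]
ee_rot: [0.001, -0.618, 0.786, -0.0]
force: [2.9, 3.1, 2.9]
grip_width: 0.358
```

Request:
move_arm(
  motion=[
    {"offset": [0,0,0],"angular": [0,0,0],"jaw": 0.02},
    {"offset": [0,0,0],"angular": [0,0,0],"jaw": 0.055},
    {"offset": [0,0,0],"angular": [0,0,0],"jaw": 0.055},
    {"offset": [0,0,0],"angular": [0,0,0],"jaw": 0.055},
  ],
)

```text
time_s: 16.77
eef_pos: [547.4, 293.5, 112.6]
ee_rot: [-0.001, -0.615, 0.789, 0.0]
force: [0.4, -0.1, 0.4]
grip_width: 0.642
```

Request:
move_arm(
  motion=[
    {"offset": [0,0,0],"angular": [0,0,10],"jaw": 0.055},
    {"offset": [0,0,0],"angular": [0,0,20],"jaw": 0.055},
    {"offset": [0,0,0],"angular": [0,0,30],"jaw": 0.055},
    {"offset": [0,0,0],"angular": [0,0,40],"jaw": 0.055},
    {"offset": [0,0,0],"angular": [0,0,50],"jaw": 0.055},
  ],
)

```text
time_s: 17.4
eef_pos: [547.5, 293.6, 112.8]
ee_rot: [-0.0, -0.221, 0.975, -0.0]
force: [0.4, -1.0, -0.2]
grip_width: 0.643
```

Request:
move_arm(
  motion=[
    {"offset": [0,0,0],"angular": [0,0,10],"jaw": 0.055},
    {"offset": [0,0,0],"angular": [0,0,20],"jaw": 0.055},
    {"offset": [0,0,0],"angular": [0,0,30],"jaw": 0.055},
    {"offset": [0,0,0],"angular": [0,0,40],"jaw": 0.055},
    {"offset": [0,0,0],"angular": [0,0,50],"jaw": 0.055},
  ],
)

```text
time_s: 18.02
eef_pos: [547.6, 293.6, 112.8]
ee_rot: [-0.0, 0.212, 0.977, -0.0]
force: [0.6, -0.1, -0.8]
grip_width: 0.646
```

Request:
move_arm(
  motion=[
    {"offset": [0,0,0],"angular": [0,0,10],"jaw": 0.055},
    {"offset": [0,0,0],"angular": [0,0,20],"jaw": 0.055},
    {"offset": [0,0,0],"angular": [0,0,30],"jaw": 0.055},
    {"offset": [0,0,0],"angular": [0,0,40],"jaw": 0.055},
    {"offset": [0,0,0],"angular": [0,0,50],"jaw": 0.055},
  ],
)

```text
time_s: 18.65
eef_pos: [547.5, 293.6, 112.8]
ee_rot: [-0.0, 0.605, 0.796, -0.0]
force: [-0.3, 0.9, -0.9]
grip_width: 0.645
```

Request:
move_arm(
  motion=[
    {"offset": [0,0,0],"angular": [0,0,10],"jaw": 0.055},
    {"offset": [0,0,0],"angular": [0,0,20],"jaw": 0.055},
    {"offset": [0,0,0],"angular": [0,0,30],"jaw": 0.055},
    {"offset": [0,0,0],"angular": [0,0,40],"jaw": 0.055},
    {"offset": [0,0,0],"angular": [0,0,50],"jaw": 0.055},
  ],
)

```text
time_s: 19.27
eef_pos: [547.5, 293.6, 112.7]
ee_rot: [0.0, 0.885, 0.466, -0.0]
force: [-0.0, 0.3, 0.4]
grip_width: 0.642
```

Request:
move_arm(
  motion=[
    {"offset": [0,0,0],"angular": [0,0,10],"jaw": 0.055},
    {"offset": [0,0,0],"angular": [0,0,20],"jaw": 0.055},
    {"offset": [0,0,0],"angular": [0,0,30],"jaw": 0.055},
    {"offset": [0,0,0],"angular": [0,0,40],"jaw": 0.055},
    {"offset": [0,0,0],"angular": [0,0,50],"jaw": 0.055},
  ],
)

```text
time_s: 19.9
eef_pos: [547.5, 293.6, 112.7]
ee_rot: [0.0, 0.999, 0.049, -0.0]
force: [-0.5, 0.3, -0.5]
grip_width: 0.646
```

Request:
move_arm(
  motion=[
    {"offset": [0,0,0],"angular": [0,0,0],"jaw": 0.02},
    {"offset": [0,0,0],"angular": [0,0,0],"jaw": 0.02},
    {"offset": [0,0,0],"angular": [0,0,0],"jaw": 0.02},
    {"offset": [0,0,0],"angular": [0,0,0],"jaw": 0.02},
  ],
)

```text
time_s: 20.4
eef_pos: [547.7, 293.8, 113.0]
ee_rot: [-0.0, 0.999, 0.052, 0.0]
force: [-1.8, 1.1, 2.2]
grip_width: 0.358
```

```bash
python3 - <<'E'
from h import *
s=ctrl.sense();print(s['time_s'],s['eef_pos'],s['joints'],s['grip_width'],s['force'],s['wrist_torque'])
E
```

```text
20.4 [547.65588513 293.84992768 113.0258847 ] [3.04178024e-01 6.40767140e-01 1.34461329e+00 1.44951574e-04
 1.15608638e+00 1.77010464e+00] 0.35816599798948057 [-1.81725567  1.10841433  2.15457274] [0.12430482 0.19744975 0.06820122]
```

Request:
move_arm(
  motion=[
    {"offset": [0,0,-0.0002],"angular": [0,0,-10],"jaw": 0.02},
    {"offset": [0,0,-0.0003],"angular": [0,0,-20],"jaw": 0.02},
    {"offset": [0,0,-0.0004],"angular": [0,0,-30],"jaw": 0.02},
    {"offset": [0,0,-0.0006],"angular": [0,0,-40],"jaw": 0.02},
    {"offset": [0,0,-0.0007],"angular": [0,0,-50],"jaw": 0.02},
  ],
)

```text
time_s: 21.02
eef_pos: [548.0, 293.4, 113.7]
ee_rot: [0.0, 0.882, 0.472, 0.0]
force: [0.8, -1.8, 2.0]
grip_width: 0.358
```

Request:
move_arm(
  motion=[
    {"offset": [0,0,-0.0002],"angular": [0,0,-10],"jaw": 0.02},
    {"offset": [0,0,-0.0003],"angular": [0,0,-20],"jaw": 0.02},
    {"offset": [0,0,-0.0004],"angular": [0,0,-30],"jaw": 0.02},
    {"offset": [0,0,-0.0006],"angular": [0,0,-40],"jaw": 0.02},
    {"offset": [0,0,-0.0007],"angular": [0,0,-50],"jaw": 0.02},
  ],
)

```text
time_s: 21.65
eef_pos: [548.5, 293.3, 114.5]
ee_rot: [0.001, 0.6, 0.8, 0.001]
force: [2.4, -0.6, 0.5]
grip_width: 0.354
```

Request:
move_arm(
  motion=[
    {"offset": [0,0,-0.0002],"angular": [0,0,-10],"jaw": 0.02},
    {"offset": [0,0,-0.0003],"angular": [0,0,-20],"jaw": 0.02},
    {"offset": [0,0,-0.0004],"angular": [0,0,-30],"jaw": 0.02},
    {"offset": [0,0,-0.0006],"angular": [0,0,-40],"jaw": 0.02},
    {"offset": [0,0,-0.0007],"angular": [0,0,-50],"jaw": 0.02},
  ],
)

```text
time_s: 22.28
eef_pos: [548.8, 293.7, 115.2]
ee_rot: [0.001, 0.206, 0.979, 0.001]
force: [4.2, 1.4, -0.4]
grip_width: 0.36
```

Request:
move_arm(
  motion=[
    {"offset": [0,0,-0.0002],"angular": [0,0,-10],"jaw": 0.02},
    {"offset": [0,0,-0.0003],"angular": [0,0,-20],"jaw": 0.02},
    {"offset": [0,0,-0.0004],"angular": [0,0,-30],"jaw": 0.02},
    {"offset": [0,0,-0.0006],"angular": [0,0,-40],"jaw": 0.02},
    {"offset": [0,0,-0.0007],"angular": [0,0,-50],"jaw": 0.02},
  ],
)

```text
time_s: 22.9
eef_pos: [548.7, 294.2, 115.9]
ee_rot: [0.002, -0.227, 0.974, 0.0]
force: [5.5, 3.4, -1.2]
grip_width: 0.358
```

Request:
move_arm(
  motion=[
    {"offset": [0,0,-0.0002],"angular": [0,0,-10],"jaw": 0.02},
    {"offset": [0,0,-0.0003],"angular": [0,0,-20],"jaw": 0.02},
    {"offset": [0,0,-0.0004],"angular": [0,0,-30],"jaw": 0.02},
    {"offset": [0,0,-0.0004],"angular": [0,0,-30],"jaw": 0.02},
    {"offset": [0,0,-0.0004],"angular": [0,0,-30],"jaw": 0.02},
  ],
)

```text
time_s: 23.52
eef_pos: [548.5, 294.4, 116.3]
ee_rot: [0.002, -0.469, 0.883, 0.0]
force: [3.6, 5.4, -1.0]
grip_width: 0.359
```

Request:
move_arm(
  motion=[
    {"offset": [0,0,0],"angular": [0,0,0],"jaw": 0.06},
    {"offset": [0,0,0],"angular": [0,0,0],"jaw": 0.06},
    {"offset": [0,0,0],"angular": [0,0,0],"jaw": 0.06},
    {"offset": [0,0,-0.06],"angular": [0,0,0],"jaw": 0.06},
    {"offset": [0,0,-0.12],"angular": [0,0,0],"jaw": 0.06},
  ],
)

```text
time_s: 24.15
eef_pos: [547.4, 293.5, 237.5]
ee_rot: [-0.001, -0.469, 0.883, 0.0]
force: [0.6, 1.4, 0.9]
grip_width: 0.704
```

```bash
python3 - <<'E'
from h import *
s=ctrl.sense();print(s['time_s'],s['eef_pos'],s['joints'],rot().as_matrix().round(3))
c=cap('scene');cv2.imwrite('pics/s2.png',cv2.resize(c['img'][130:205,275:375,::-1],(400,300),interpolation=cv2.INTER_CUBIC))
E
```

```text
24.15 [547.37481527 293.51057141 237.46217014] [ 3.03870801e-01  5.33198809e-01  1.18643194e+00 -8.16748851e-05
  1.42315315e+00 -2.24327179e+00] [[-0.56  -0.828 -0.001]
 [-0.828  0.56  -0.   ]
 [ 0.001  0.001 -1.   ]]
```

View pics/s2.png

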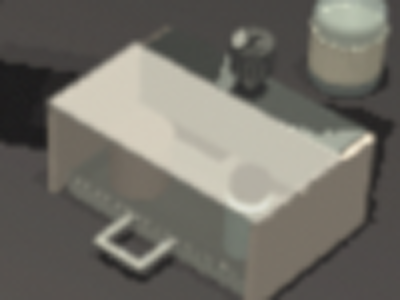

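The screw head now stands clearly higher. Next I'll go to the hook.

Request:
move_arm(
  motion=[
    {"offset": [0.042,-0.019,0],"angular": [0,0,10],"jaw": 0.06},
    {"offset": [0.083,-0.038,0],"angular": [0,0,20],"jaw": 0.06},
    {"offset": [0.125,-0.058,0],"angular": [0,0,30],"jaw": 0.06},
    {"offset": [0.166,-0.077,0],"angular": [0,0,40],"jaw": 0.06},
    {"offset": [0.208,-0.096,0],"angular": [0,0,50],"jaw": 0.06},
  ],
)

```text
time_s: 24.82
eef_pos: [510.3, 66.2, 236.0]
ee_rot: [0.0, -0.049, 0.999, -0.0]
force: [0.5, -1.2, 0.0]
grip_width: 0.703
```

Request:
move_arm(
  motion=[
    {"offset": [0.012,-0.044,0],"angular": [0,0,10],"jaw": 0.06},
    {"offset": [0.024,-0.088,0],"angular": [0,0,20],"jaw": 0.06},
    {"offset": [0.036,-0.133,0],"angular": [0,0,30],"jaw": 0.06},
    {"offset": [0.048,-0.177,0],"angular": [0,0,40],"jaw": 0.06},
    {"offset": [0.06,-0.221,0],"angular": [0,0,50],"jaw": 0.06},
  ],
)

```text
time_s: 25.45
eef_pos: [473.4, -159.9, 236.1]
ee_rot: [0.0, 0.378, 0.926, -0.0]
force: [0.7, 0.1, -1.0]
grip_width: 0.703
```

Request:
move_arm(
  motion=[
    {"offset": [-0.026,-0.038,0],"angular": [0,0,10],"jaw": 0.06},
    {"offset": [-0.052,-0.075,0],"angular": [0,0,20],"jaw": 0.06},
    {"offset": [-0.079,-0.113,0],"angular": [0,0,30],"jaw": 0.06},
    {"offset": [-0.105,-0.15,0],"angular": [0,0,40],"jaw": 0.06},
    {"offset": [-0.131,-0.188,0],"angular": [0,0,42],"jaw": 0.06},
  ],
)

```text
time_s: 26.08
eef_pos: [436.9, -386.0, 235.9]
ee_rot: [-0.0, 0.683, 0.73, -0.0]
force: [0.8, -0.2, 0.8]
grip_width: 0.706
```

```bash
python3 - <<'E'
from h import *
c=cap('wrist','w2')
s=ctrl.sense();print(s['time_s'],s['eef_pos'],s['joints'],rot().as_matrix().round(3))
print(proj(c,[[437,-385,131],[436.8+11,-384.7+31,131],[436.8-11,-384.7-31,131]]))
import pickle;pickle.dump(c,open('w2.pkl','wb'))
E
```

```text
26.125 [ 435.30826138 -390.72033097  235.39247798] [-0.93091117  0.45047206  1.31909474 -0.00171925  1.37087654 -0.99296227] [[-0.062  0.998 -0.001]
 [ 0.998  0.062 -0.002]
 [-0.002 -0.001 -1.   ]]
[[278.27802139 213.41460123]
 [298.28671576 167.56782677]
 [259.01105061 255.47673935]]
```

View pics/w2.png

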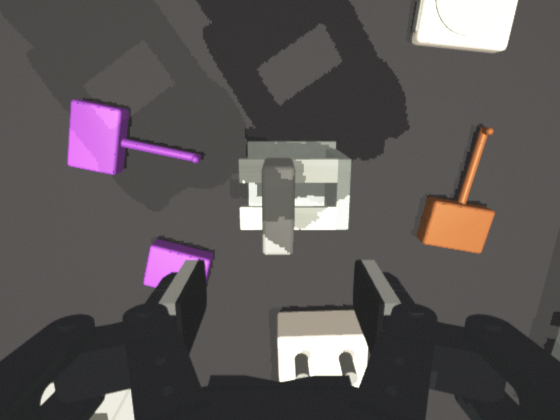

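The wrist view shows the handle centred at about (278,207) and parallel to the fingers, as predicted. Next I'll descend.

Request:
move_arm(
  motion=[
    {"offset": [0,0,0.03],"angular": [0,0,0],"jaw": 0.06},
    {"offset": [0,0,0.06],"angular": [0,0,0],"jaw": 0.06},
    {"offset": [0,0,0.09],"angular": [0,0,0],"jaw": 0.06},
    {"offset": [0,0,0.09],"angular": [0,0,0],"jaw": 0.06},
    {"offset": [0,0,0.09],"angular": [0,0,0],"jaw": 0.06},
  ],
)

```text
time_s: 26.75
eef_pos: [437.7, -385.0, 147.4]
ee_rot: [0.001, 0.682, 0.731, -0.0]
force: [0.2, -0.4, -0.5]
grip_width: 0.703
```

Request:
move_arm(
  motion=[
    {"offset": [0,0,0.02],"angular": [0,0,0],"jaw": 0.06},
    {"offset": [0,0,0.041],"angular": [0,0,0],"jaw": 0.06},
    {"offset": [0,0,0.041],"angular": [0,0,0],"jaw": 0.06},
  ],
)

```text
time_s: 27.12
eef_pos: [437.3, -384.5, 105.3]
ee_rot: [-0.0, 0.682, 0.731, 0.0]
force: [0.1, 0.2, 0.7]
grip_width: 0.7
```

Request:
move_arm(
  motion=[
    {"offset": [0,0,0],"angular": [0,0,0],"jaw": 0.01},
    {"offset": [0,0,0],"angular": [0,0,0],"jaw": 0.01},
    {"offset": [0,0,0],"angular": [0,0,0],"jaw": 0.01},
    {"offset": [0,0,0],"angular": [0,0,0],"jaw": 0.01},
    {"offset": [0,0,0],"angular": [0,0,0],"jaw": 0.01},
  ],
  squeeze=80,
)

```text
time_s: 27.75
eef_pos: [437.7, -385.1, 106.5]
ee_rot: [0.001, 0.682, 0.731, -0.0]
force: [-0.4, 0.1, 6.0]
grip_width: 0.245
```

Request:
move_arm(
  motion=[
    {"offset": [0,0,-0.02],"angular": [0,0,0],"jaw": 0.01},
    {"offset": [0,0,-0.06],"angular": [0,0,0],"jaw": 0.01},
    {"offset": [0,0,-0.11],"angular": [0,0,0],"jaw": 0.01},
    {"offset": [0,0,-0.12],"angular": [0,0,0],"jaw": 0.01},
    {"offset": [0,0,-0.12],"angular": [0,0,0],"jaw": 0.01},
  ],
)

```text
time_s: 28.38
eef_pos: [437.3, -384.5, 224.9]
ee_rot: [0.0, 0.682, 0.731, 0.0]
force: [0.2, -0.4, -1.7]
grip_width: 0.247
```

```bash
python3 - <<'E'
from h import *
c=cap('wrist','w3');d=cap('scene')
s=ctrl.sense();print(s['time_s'],s['eef_pos'],s['joints'],s['force'],rot().as_matrix().round(3))
m=np.hstack([c['img'][:,:,::-1][:300,140:440],cv2.resize(d['img'][180:330,70:220,::-1],(300,300),interpolation=cv2.INTER_CUBIC)])
cv2.imwrite('pics/w3.png',m)
E
```

```text
28.475 [ 436.99954479 -384.15087113  223.42973338] [-9.22374504e-01  4.53935462e-01  1.34535142e+00  2.19877635e-05
  1.34515278e+00 -9.91158118e-01] [ 0.6885869  -0.39202611 -1.63469298] [[-0.069  0.998 -0.002]
 [ 0.998  0.069  0.002]
 [ 0.002 -0.002 -1.   ]]
```

View pics/w3.png

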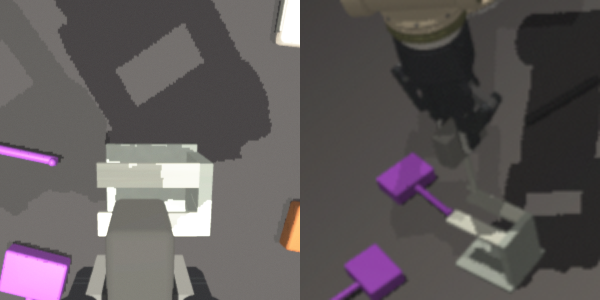

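The hook is gripped with its underside about 21 mm below the TCP. Next I'll carry it over the loop, turning 75°.

Request:
move_arm(
  motion=[
    {"offset": [0.0543,0.0125,0],"angular": [0,0,-8],"jaw": 0.01},
    {"offset": [0.1086,0.025,0],"angular": [0,0,-16],"jaw": 0.01},
    {"offset": [0.163,0.0374,0],"angular": [0,0,-24],"jaw": 0.01},
    {"offset": [0.217,0.05,0],"angular": [0,0,-32],"jaw": 0.01},
    {"offset": [0.2715,0.0624,0],"angular": [0,0,-40],"jaw": 0.01},
  ],
)

```text
time_s: 29.1
eef_pos: [480.5, -107.5, 223.7]
ee_rot: [-0.001, 0.389, 0.921, 0.0]
force: [0.1, 0.3, -1.9]
grip_width: 0.252
```

Request:
move_arm(
  motion=[
    {"offset": [0.034,0.044,0],"angular": [0,0,-8],"jaw": 0.01},
    {"offset": [0.067,0.089,0],"angular": [0,0,-16],"jaw": 0.01},
    {"offset": [0.101,0.133,0],"angular": [0,0,-24],"jaw": 0.01},
    {"offset": [0.134,0.178,0],"angular": [0,0,-32],"jaw": 0.01},
    {"offset": [0.168,0.2222,0],"angular": [0,0,-35.4],"jaw": 0.01},
  ],
)

```text
time_s: 29.72
eef_pos: [524.0, 167.5, 223.6]
ee_rot: [-0.001, 0.091, 0.996, -0.0]
force: [1.3, -0.5, -0.7]
grip_width: 0.25
```

Request:
move_arm(
  motion=[
    {"offset": [0,0,0.02],"angular": [0,0,0],"jaw": 0.01},
    {"offset": [0,0,0.04],"angular": [0,0,0],"jaw": 0.01},
    {"offset": [0,0,0.08],"angular": [0,0,0],"jaw": 0.01},
    {"offset": [0,0,0.08],"angular": [0,0,0],"jaw": 0.01},
    {"offset": [0,0,0.08],"angular": [0,0,0],"jaw": 0.01},
  ],
)

```text
time_s: 30.35
eef_pos: [524.7, 165.7, 145.9]
ee_rot: [0.0, 0.093, 0.996, 0.0]
force: [-1.0, -0.3, 0.1]
grip_width: 0.247
```

```bash
python3 - <<'E'
from h import *
c=cap('wrist');d=cap('scene')
s=ctrl.sense();print(s['time_s'],s['eef_pos'],s['joints'],s['force'],rot().as_matrix().round(3))
e=s['eef_pos'];print('tip est scene px',proj(d,[e[0],e[1],e[2]-96]),'loop pred',proj(d,[524.7,168.1,16]), proj(c,[524.7,168.1,16]))
import pickle;pickle.dump((c,d),open('w4.pkl','wb'))
m=np.hstack([c['img'][100:400,80:480,::-1],cv2.resize(d['img'][140:215,265:365,::-1],(400,300),interpolation=cv2.INTER_CUBIC)])
cv2.imwrite('pics/w4.png',m)
E
```

```text
30.45 [524.96401146 165.75926071 146.45498944] [ 9.29963389e-02  4.58459713e-01  1.55095666e+00 -2.89021485e-05
  1.12998050e+00 -1.29178667e+00] [-0.07344143 -0.25486819 -0.74889771] [[-0.983  0.185  0.002]
 [ 0.185  0.983  0.   ]
 [-0.002  0.001 -1.   ]]
tip est scene px [[308.66494921 182.26406115]] loop pred [[308.72236061 190.37498176]] [[281.7459039  203.11525769]]
```

View pics/w4.png

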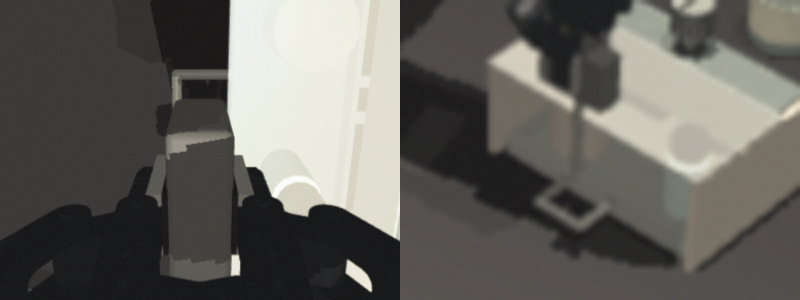

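```bash
python3 - <<'E'
from h import *
import pickle;c,d=pickle.load(open('w4.pkl','rb'))
g=c['img'].mean(2).astype(int)
print(g[186,240:320].tolist());print(g[182,240:320].tolist());print(g[160:200,285].tolist())
a=np.array([.1847,.9828]);L=np.array([524.7,168.1])
for k in(-25.5,-18.5,12): print(k,proj(c,[*(L+a*k),16]))
n=np.array([-a[1],a[0]])
for k in(-19,-26,19,26): print('y',k,proj(c,[*(L+n*k),16]))
E
```

```text
[56, 60, 59, 59, 57, 58, 59, 60, 59, 56, 47, 65, 115, 120, 126, 134, 148, 139, 127, 120, 106, 76, 39, 34, 32, 25, 27, 24, 27, 26, 26, 27, 25, 29, 25, 24, 25, 26, 27, 26, 27, 28, 25, 27, 27, 28, 25, 25, 23, 26, 24, 24, 28, 25, 29, 26, 26, 26, 28, 33, 32, 33, 29, 24, 26, 25, 36, 97, 188, 218, 224, 232, 234, 237, 237, 237, 237, 236, 237, 236]
[57, 59, 59, 58, 59, 58, 58, 59, 59, 54, 41, 58, 103, 120, 125, 136, 148, 131, 100, 93, 87, 68, 39, 34, 28, 27, 22, 26, 27, 27, 25, 26, 27, 26, 27, 27, 22, 30, 24, 28, 27, 25, 23, 26, 29, 30, 42, 49, 44, 29, 27, 23, 25, 25, 27, 26, 26, 27, 35, 36, 32, 26, 24, 28, 25, 27, 38, 88, 173, 216, 225, 232, 233, 237, 237, 237, 237, 237, 236, 236]
[24, 27, 27, 26, 26, 24, 25, 25, 32, 61, 89, 95, 100, 105, 108, 101, 96, 89, 81, 60, 38, 33, 30, 26, 25, 28, 28, 27, 27, 28, 26, 23, 28, 26, 24, 25, 26, 27, 38, 50]
-25.5 [[246.6874824  203.12791073]]
-18.5 [[256.31149344 203.1244373 ]]
12 [[298.24353071 203.10930349]]
y -19 [[281.70966927 227.96661438]]
y -26 [[281.69665619 236.8915738 ]]
y 19 [[281.78353444 177.30652518]]
y 26 [[281.79776637 167.54562336]]
```

Request:
move_arm(
  motion=[
    {"offset": [0,0.0015,0.01],"angular": [0,0,0],"jaw": 0.01},
    {"offset": [0,0.0015,0.02],"angular": [0,0,0],"jaw": 0.01},
    {"offset": [0,0.0015,0.03],"angular": [0,0,0],"jaw": 0.01},
    {"offset": [0,0.0015,0.038],"angular": [0,0,0],"jaw": 0.01},
    {"offset": [0,0.0015,0.038],"angular": [0,0,0],"jaw": 0.01},
  ],
)

```text
time_s: 31.08
eef_pos: [524.3, 167.1, 106.4]
ee_rot: [-0.001, 0.093, 0.996, -0.0]
force: [-0.8, -0.1, -0.6]
grip_width: 0.25
```

Request:
move_arm(
  motion=[
    {"offset": [0,-0.008,-0.001],"angular": [0,0,0],"jaw": 0.01},
    {"offset": [0,-0.016,-0.001],"angular": [0,0,0],"jaw": 0.01},
    {"offset": [0,-0.024,-0.001],"angular": [0,0,0],"jaw": 0.01},
    {"offset": [0,-0.032,-0.001],"angular": [0,0,0],"jaw": 0.01},
    {"offset": [0,-0.04,-0.001],"angular": [0,0,0],"jaw": 0.01},
  ],
)

```text
time_s: 31.7
eef_pos: [517.2, 127.3, 108.3]
ee_rot: [0.0, 0.093, 0.996, 0.0]
force: [0.6, 4.4, 1.4]
grip_width: 0.242
```

```bash
python3 - <<'E'
from h import *
c=cap('top');d=cap('scene')
s=ctrl.sense();print(s['time_s'],s['eef_pos'],s['force'])
m=np.hstack([cv2.resize(c['img'][165:240,165:265,::-1],(400,300),interpolation=cv2.INTER_CUBIC),cv2.resize(d['img'][140:215,265:365,::-1],(400,300),interpolation=cv2.INTER_CUBIC)])
cv2.imwrite('pics/w5.png',m)
E
```

```text
31.8 [517.05195237 126.85367052 107.99940715] [ 0.36312609 -0.21877212 -2.18399204]
```

View pics/w5.png

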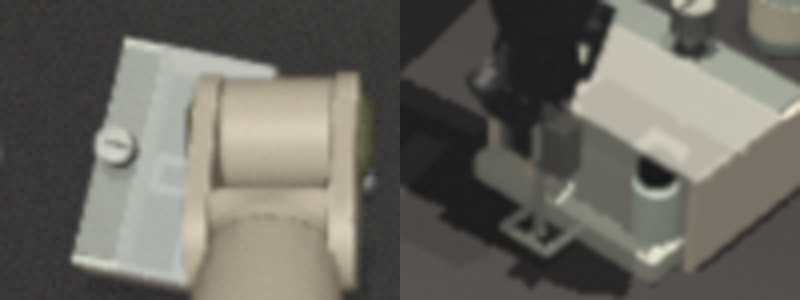

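The scene view shows the tray coming out, with the vial (black cap) on its right side. I'll lower the hook fully and carry on pulling.

Request:
move_arm(
  motion=[
    {"offset": [0,0.005,0],"angular": [0,0,0],"jaw": 0.01},
    {"offset": [0,0.005,0.005],"angular": [0,0,0],"jaw": 0.01},
    {"offset": [0,0.002,0.0065],"angular": [0,0,0],"jaw": 0.01},
    {"offset": [0,-0.006,0.0065],"angular": [0,0,0],"jaw": 0.01},
    {"offset": [0,-0.014,0.0065],"angular": [0,0,0],"jaw": 0.01},
  ],
)

```text
time_s: 32.42
eef_pos: [514.6, 113.7, 101.6]
ee_rot: [0.0, 0.093, 0.996, 0.0]
force: [0.5, 2.3, -0.7]
grip_width: 0.248
```

Request:
move_arm(
  motion=[
    {"offset": [0,-0.01,0],"angular": [0,0,0],"jaw": 0.01},
    {"offset": [0,-0.02,0],"angular": [0,0,0],"jaw": 0.01},
    {"offset": [0,-0.03,0],"angular": [0,0,0],"jaw": 0.01},
    {"offset": [0,-0.04,0],"angular": [0,0,0],"jaw": 0.01},
    {"offset": [0,-0.05,0],"angular": [0,0,0],"jaw": 0.01},
  ],
)

```text
time_s: 33.05
eef_pos: [505.3, 64.3, 101.6]
ee_rot: [0.0, 0.093, 0.996, 0.0]
force: [0.4, 2.9, -0.3]
grip_width: 0.249
```

Request:
move_arm(
  motion=[
    {"offset": [0,-0.009,0],"angular": [0,0,0],"jaw": 0.01},
    {"offset": [0,-0.018,0],"angular": [0,0,0],"jaw": 0.01},
    {"offset": [0,-0.027,0],"angular": [0,0,0],"jaw": 0.01},
    {"offset": [0,-0.031,0],"angular": [0,0,0],"jaw": 0.01},
    {"offset": [0,-0.031,0],"angular": [0,0,0],"jaw": 0.01},
  ],
)

```text
time_s: 33.67
eef_pos: [499.6, 34.1, 101.6]
ee_rot: [-0.0, 0.093, 0.996, -0.0]
force: [-0.1, 0.3, -0.8]
grip_width: 0.248
```

```bash
python3 - <<'E'
from h import *
c=cap('wrist');d=cap('scene')
s=ctrl.sense();print(s['time_s'],s['eef_pos'],s['force'],s['joints'])
m=np.hstack([c['img'][60:360,80:480,::-1],cv2.resize(d['img'][140:230,245:365,::-1],(400,300),interpolation=cv2.INTER_CUBIC)])
cv2.imwrite('pics/w6.png',m)
E
```

```text
33.775 [499.61274129  34.36808531 101.57114599] [ 0.34085161 -0.24005163 -1.10293549] [-1.65390711e-01  4.23232059e-01  1.74420237e+00 -7.21352842e-04
  9.74299524e-01 -1.55006487e+00]
```

View pics/w6.png

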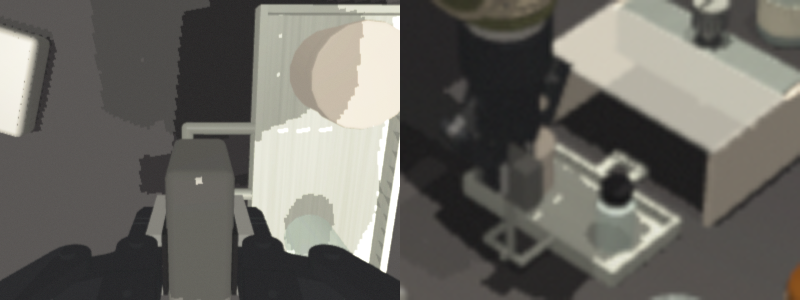

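The tray is fully out, with the hook inside the loop. It holds the jar and the vial and there's no flask. Now I'll back the hook off and lift it out.

Request:
move_arm(
  motion=[
    {"offset": [0,0.006,0],"angular": [0,0,0],"jaw": 0.01},
    {"offset": [0,0.012,0],"angular": [0,0,0],"jaw": 0.01},
    {"offset": [0,0.016,0],"angular": [0,0,0],"jaw": 0.01},
    {"offset": [0,0.016,0],"angular": [0,0,0],"jaw": 0.01},
  ],
)

```text
time_s: 34.28
eef_pos: [502.6, 50.6, 101.6]
ee_rot: [-0.0, 0.093, 0.996, -0.0]
force: [-0.3, -0.3, -0.6]
grip_width: 0.249
```

Request:
move_arm(
  motion=[
    {"offset": [0,0,-0.01],"angular": [0,0,0],"jaw": 0.01},
    {"offset": [0,0,-0.025],"angular": [0,0,0],"jaw": 0.01},
    {"offset": [0,0,-0.07],"angular": [0,0,0],"jaw": 0.01},
    {"offset": [0,0,-0.122],"angular": [0,0,0],"jaw": 0.01},
    {"offset": [0,0,-0.122],"angular": [0,0,0],"jaw": 0.01},
  ],
)

```text
time_s: 34.9
eef_pos: [504.1, 50.0, 228.3]
ee_rot: [0.004, 0.093, 0.996, -0.0]
force: [0.5, -0.2, -0.7]
grip_width: 0.245
```

```bash
cat >> h.py <<'E'
def plan(x,y,yaw,legs):
    """per-leg tool-frame offsets (m) and tool-z turns (deg) to reach x,y with tool-x yaw, from measured pose"""
    s=ctrl.sense();p=s['eef_pos'];M=rot().as_matrix();y0=np.arctan2(M[1,0],M[0,0])
    dy=yaw-y0;d=(np.array([x,y])-p[:2])/legs/1000
    print('from',p.round(1),'yaw',round(y0,3),'turn',round(-np.degrees(dy),1))
    for i in range(legs):
        a=y0+dy*i/legs;print(np.round([d@[np.cos(a),np.sin(a)],d@[np.sin(a),-np.cos(a)]],4),round(-np.degrees(dy)/legs,1))
E
python3 - <<'E'
from h import *
print(ctrl.sense()['force']);plan(437.5,-384.9,1.64,2)
c=cap('scene','s3')
E
```

```text
[ 0.46587451 -0.1771212  -0.74716245]
from [504.1  50.  228.3] yaw 2.956 turn 75.4
[-0.0075 -0.2199] 37.7
[-0.1403 -0.1694] 37.7
```

Request:
move_arm(
  motion=[
    {"offset": [-0.0015,-0.044,0],"angular": [0,0,7.5],"jaw": 0.01},
    {"offset": [-0.003,-0.088,0],"angular": [0,0,15],"jaw": 0.01},
    {"offset": [-0.0045,-0.132,0],"angular": [0,0,22.6],"jaw": 0.01},
    {"offset": [-0.006,-0.176,0],"angular": [0,0,30.2],"jaw": 0.01},
    {"offset": [-0.0075,-0.2199,0],"angular": [0,0,37.7],"jaw": 0.01},
  ],
)

```text
time_s: 35.58
eef_pos: [468.4, -168.4, 222.6]
ee_rot: [-0.001, 0.412, 0.911, 0.0]
force: [-0.1, 0.2, -0.3]
grip_width: 0.244
```

Request:
move_arm(
  motion=[
    {"offset": [-0.028,-0.034,0],"angular": [0,0,7.5],"jaw": 0.01},
    {"offset": [-0.056,-0.068,0],"angular": [0,0,15],"jaw": 0.01},
    {"offset": [-0.084,-0.102,0],"angular": [0,0,22.6],"jaw": 0.01},
    {"offset": [-0.112,-0.136,0],"angular": [0,0,30.2],"jaw": 0.01},
    {"offset": [-0.1403,-0.1694,0],"angular": [0,0,37.7],"jaw": 0.01},
  ],
)

```text
time_s: 36.2
eef_pos: [435.2, -385.7, 222.5]
ee_rot: [-0.001, 0.684, 0.729, 0.0]
force: [0.4, 0.5, -0.2]
grip_width: 0.248
```

Request:
move_arm(
  motion=[
    {"offset": [0,0,0],"angular": [0,0,0],"jaw": 0.01},
    {"offset": [0,0,0],"angular": [0,0,0],"jaw": 0.01},
    {"offset": [0,0,0],"angular": [0,0,0],"jaw": 0.01},
  ],
)

```text
time_s: 36.58
eef_pos: [436.2, -383.6, 223.5]
ee_rot: [-0.0, 0.682, 0.732, 0.0]
force: [0.1, -0.5, -1.0]
grip_width: 0.252
```

```bash
python3 - <<'E'
from h import *
plan(437.5,-384.9,1.64,1)
E
```

```text
from [ 436.2 -383.6  223.5] yaw 1.641 turn 0.1
[-0.0014  0.0012] 0.1
```

Request:
move_arm(
  motion=[
    {"offset": [-0.0014,0.0012,0.03],"angular": [0,0,0],"jaw": 0.01},
    {"offset": [-0.0014,0.0012,0.06],"angular": [0,0,0],"jaw": 0.01},
    {"offset": [-0.0014,0.0012,0.09],"angular": [0,0,0],"jaw": 0.01},
    {"offset": [-0.0014,0.0012,0.11],"angular": [0,0,0],"jaw": 0.01},
    {"offset": [-0.0014,0.0012,0.11],"angular": [0,0,0],"jaw": 0.01},
  ],
)

```text
time_s: 37.2
eef_pos: [437.1, -384.7, 112.6]
ee_rot: [-0.001, 0.682, 0.731, 0.0]
force: [-0.0, -0.6, -0.7]
grip_width: 0.247
```

Request:
move_arm(
  motion=[
    {"offset": [0,0,0.003],"angular": [0,0,0],"jaw": 0.01},
    {"offset": [0,0,0.006],"angular": [0,0,0],"jaw": 0.01},
    {"offset": [0,0,0.007],"angular": [0,0,0],"jaw": 0.01},
    {"offset": [0,0,0.007],"angular": [0,0,0],"jaw": 0.01},
  ],
)

```text
time_s: 37.7
eef_pos: [437.3, -386.0, 106.8]
ee_rot: [0.0, 0.682, 0.731, -0.0]
force: [-0.0, -0.2, -2.0]
grip_width: 0.25
```

Request:
move_arm(
  motion=[
    {"offset": [0,0,0.001],"angular": [0,0,0],"jaw": 0.01},
    {"offset": [0,0,0.001],"angular": [0,0,0],"jaw": 0.01},
    {"offset": [0,0,0.001],"angular": [0,0,0],"jaw": 0.05},
    {"offset": [0,0,0.001],"angular": [0,0,0],"jaw": 0.05},
    {"offset": [0,0,0.001],"angular": [0,0,0],"jaw": 0.05},
  ],
)

```text
time_s: 38.33
eef_pos: [437.3, -386.0, 105.5]
ee_rot: [-0.0, 0.682, 0.731, 0.0]
force: [-0.4, 0.2, -0.4]
grip_width: 0.585
```

Request:
move_arm(
  motion=[
    {"offset": [0,0,-0.02],"angular": [0,0,0],"jaw": 0.06},
    {"offset": [0,0,-0.06],"angular": [0,0,0],"jaw": 0.06},
    {"offset": [0,0,-0.12],"angular": [0,0,0],"jaw": 0.06},
    {"offset": [0,0,-0.15],"angular": [0,0,0],"jaw": 0.06},
    {"offset": [0,0,-0.15],"angular": [0,0,0],"jaw": 0.06},
  ],
)

```text
time_s: 38.95
eef_pos: [437.7, -386.5, 257.9]
ee_rot: [0.002, 0.682, 0.731, -0.0]
force: [-0.2, -0.2, -0.3]
grip_width: 0.706
```

```bash
python3 - <<'E'
from h import *
import pickle
s=ctrl.sense();print(s['time_s'],s['eef_pos'],s['force'],s['joints'])
D={n:cap(n) for n in('wrist','scene','top')};pickle.dump(D,open('c2.pkl','wb'))
z=lambda n,x,y,w,h:cv2.resize(D[n]['img'][y:y+h,x:x+w,::-1],(400,300),interpolation=cv2.INTER_CUBIC)
m=np.vstack([np.hstack([z('wrist',0,0,560,420),z('scene',130,240,120,90)]),np.hstack([z('top',185,165,100,75),z('scene',265,150,100,75)])])
cv2.imwrite('pics/m2.png',m)
E
```

```text
38.95 [ 437.71118334 -386.49518031  257.85698363] [-0.21202777 -0.23151292 -0.31301459] [-9.23850615e-01  4.32146455e-01  1.28796122e+00  5.95568693e-06
  1.41685711e+00 -9.92774359e-01]
```

View pics/m2.png

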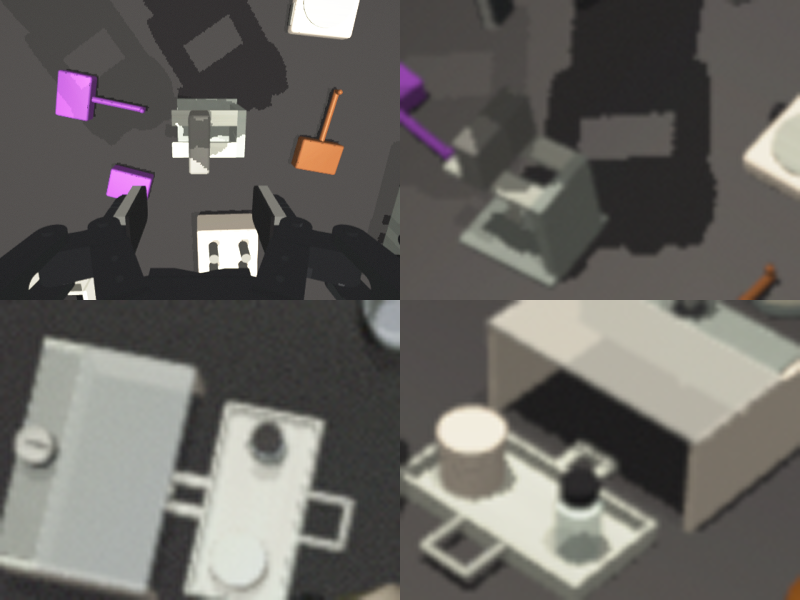

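The hook hangs upright in its stand. The tray holds the vial (top crop (268,442)) and the jar (238,558). I'll locate both and check the stirrer.

```bash
cat >> h.py <<'E'
def stirrer(c,box):
    x,y,w,h=box;g=c['img'][y:y+h,x:x+w].min(2)
    m=(g>150).astype(np.uint8);k=max(cv2.findContours(m,0,2)[0],key=cv2.contourArea);r=cv2.minAreaRect(k)
    u,v=r[0];return r,ray(c,u+x,v+y,20)
E
python3 - <<'E'
from h import *
import pickle;A=pickle.load(open('c.pkl','rb'));B=pickle.load(open('c2.pkl','rb'));T=B['top'];S=B['scene']
for D in(A,B):print(stirrer(D['top'],(315,165,50,60)))
def two(pt,ps,z):
    a,b=ray(T,*pt,z),ray(S,*ps,z);print(a.round(1),b.round(1))
print('vial');two((251.6,200.1),(309.3,194.6),74)
print('jar');two((244.1,229.1),(282.6,182.1),54)
plan(519,110,1.575,2)
E
```

```text
(((21.5, 32.5), (21.0, 21.0), 90.0), array([ 585.76652521, -215.77109394,   20.        ]))
(((21.5, 32.5), (21.0, 21.0), 90.0), array([ 585.76652521, -215.77109394,   20.        ]))
vial
[562.2  95.3  74. ] [567.   97.3  74. ]
jar
[459.5 121.2  54. ] [460.7 121.8  54. ]
from [ 437.  -385.6  254.1] yaw 1.64 turn 3.7
[0.2444 0.058 ] 1.9
[0.2461 0.05  ] 1.9
```

Request:
move_arm(
  motion=[
    {"offset": [0.05,0.017,0],"angular": [0,0,1],"jaw": 0.06},
    {"offset": [0.1,0.034,0],"angular": [0,0,2],"jaw": 0.06},
    {"offset": [0.15,0.051,0],"angular": [0,0,3],"jaw": 0.06},
    {"offset": [0.2,0.068,0],"angular": [0,0,3.7],"jaw": 0.06},
    {"offset": [0.2364,0.081,0],"angular": [0,0,3.7],"jaw": 0.06},
  ],
)

```text
time_s: 39.72
eef_pos: [501.7, -142.3, 254.3]
ee_rot: [-0.001, 0.705, 0.709, -0.0]
force: [0.2, -1.3, -0.1]
grip_width: 0.7
```

Request:
move_arm(
  motion=[
    {"offset": [0.055,0.015,0],"angular": [0,0,0],"jaw": 0.06},
    {"offset": [0.11,0.03,0],"angular": [0,0,0],"jaw": 0.06},
    {"offset": [0.165,0.045,0],"angular": [0,0,0],"jaw": 0.06},
    {"offset": [0.21,0.058,0],"angular": [0,0,0],"jaw": 0.06},
    {"offset": [0.241,0.0655,0],"angular": [0,0,0],"jaw": 0.06},
  ],
)

```text
time_s: 40.35
eef_pos: [566.1, 98.8, 253.9]
ee_rot: [-0.001, 0.705, 0.709, -0.001]
force: [0.2, -0.5, 0.7]
grip_width: 0.702
```

Request:
move_arm(
  motion=[
    {"offset": [0,0,0.05],"angular": [0,0,0],"jaw": 0.06},
    {"offset": [0,0,0.1],"angular": [0,0,0],"jaw": 0.06},
    {"offset": [0,0,0.1],"angular": [0,0,0],"jaw": 0.06},
    {"offset": [0,0,0.1],"angular": [0,0,0],"jaw": 0.06},
  ],
)

```text
time_s: 40.85
eef_pos: [567.0, 96.6, 157.1]
ee_rot: [0.001, 0.706, 0.709, 0.001]
force: [0.7, 0.1, -0.4]
grip_width: 0.705
```

```bash
python3 - <<'E'
from h import *
c=cap('wrist','w7');plan(566,97,1.575,1)
print(proj(c,[566,97,74]),proj(c,[566,112,74]),proj(c,[459.5,121,54]))
E
```

```text
from [567.2  96.6 157.6] yaw 1.575 turn -0.0
[ 0.0004 -0.0012] -0.0
[[276.06720662 224.28448506]] [[276.11030632 200.23577962]] [[109.8619216  178.60807617]]
```

View pics/w7.png

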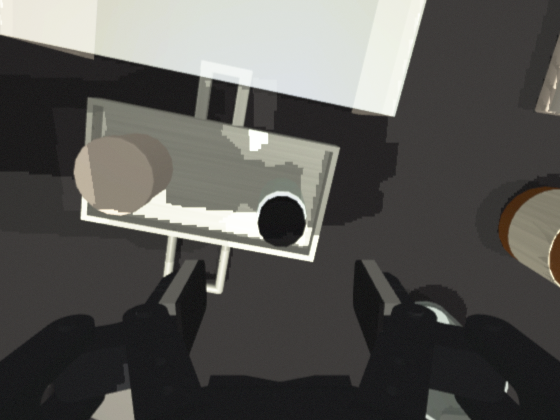

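The vial's cap is at (282,220) and the jar's lid at (115,175), which puts the vial at about (568,98). Next I'll descend and grip the vial.

Request:
move_arm(
  motion=[
    {"offset": [0.0017,0.001,0.03],"angular": [0,0,0],"jaw": 0.06},
    {"offset": [0.0017,0.001,0.06],"angular": [0,0,0],"jaw": 0.06},
    {"offset": [0.0017,0.001,0.09],"angular": [0,0,0],"jaw": 0.06},
    {"offset": [0.0017,0.001,0.117],"angular": [0,0,0],"jaw": 0.06},
    {"offset": [0.0017,0.001,0.117],"angular": [0,0,0],"jaw": 0.06},
  ],
)

```text
time_s: 41.52
eef_pos: [567.3, 98.3, 38.8]
ee_rot: [-0.0, 0.706, 0.709, -0.0]
force: [0.0, 0.6, 0.1]
grip_width: 0.707
```

Request:
move_arm(
  motion=[
    {"offset": [0,0,0],"angular": [0,0,0],"jaw": 0.02},
    {"offset": [0,0,0],"angular": [0,0,0],"jaw": 0.02},
    {"offset": [0,0,0],"angular": [0,0,0],"jaw": 0.02},
    {"offset": [0,0,0],"angular": [0,0,0],"jaw": 0.02},
    {"offset": [0,0,0],"angular": [0,0,0],"jaw": 0.02},
  ],
  squeeze=30,
)

```text
time_s: 42.15
eef_pos: [568.4, 98.4, 40.7]
ee_rot: [0.001, 0.706, 0.709, 0.001]
force: [-1.1, -0.7, 4.9]
grip_width: 0.382
```

Request:
move_arm(
  motion=[
    {"offset": [0,0,-0.02],"angular": [0,0,0],"jaw": 0.02},
    {"offset": [0,0,-0.06],"angular": [0,0,0],"jaw": 0.02},
    {"offset": [0,0,-0.1],"angular": [0,0,0],"jaw": 0.02},
    {"offset": [0,0,-0.11],"angular": [0,0,0],"jaw": 0.02},
    {"offset": [0,0,-0.11],"angular": [0,0,0],"jaw": 0.02},
  ],
)

```text
time_s: 42.78
eef_pos: [567.3, 98.4, 149.0]
ee_rot: [0.0, 0.706, 0.709, 0.0]
force: [0.1, -0.3, -0.7]
grip_width: 0.382
```

```bash
python3 - <<'E'
from h import *
print(ctrl.sense()['joints']);t=cap('top');print(stirrer(t,(305,160,80,75)));plan(588,-126,1.579,1)
E
```

```text
[-3.15992101e-02  5.07358304e-01  1.46610586e+00  2.54339996e-05
  1.16716676e+00 -3.59167538e-02]
(((31.5, 37.5), (21.0, 21.0), 90.0), array([ 585.76652521, -215.77109394,   20.        ]))
from [566.9  98.4 147.9] yaw 1.575 turn -0.2
[-0.2245  0.0202] -0.2
```

Request:
move_arm(
  motion=[
    {"offset": [-0.05,0.005,0],"angular": [0,0,0],"jaw": 0.02},
    {"offset": [-0.1,0.01,0],"angular": [0,0,0],"jaw": 0.02},
    {"offset": [-0.15,0.015,0],"angular": [0,0,0],"jaw": 0.02},
    {"offset": [-0.2,0.02,0],"angular": [0,0,0],"jaw": 0.02},
    {"offset": [-0.2245,0.02,0],"angular": [0,0,0],"jaw": 0.02},
  ],
)

```text
time_s: 43.45
eef_pos: [587.6, -128.3, 146.7]
ee_rot: [-0.001, 0.706, 0.708, -0.001]
force: [-0.4, 0.9, -0.9]
grip_width: 0.388
```

Request:
move_arm(
  motion=[
    {"offset": [0,0,0.04],"angular": [0,0,0],"jaw": 0.02},
    {"offset": [0,0,0.08],"angular": [0,0,0],"jaw": 0.02},
    {"offset": [0,0,0.1],"angular": [0,0,0],"jaw": 0.02},
    {"offset": [0,0,0.109],"angular": [0,0,0],"jaw": 0.02},
    {"offset": [0,0,0.109],"angular": [0,0,0],"jaw": 0.02},
  ],
)

```text
time_s: 44.08
eef_pos: [588.0, -125.9, 39.1]
ee_rot: [-0.001, 0.706, 0.709, -0.0]
force: [-0.0, 0.3, -0.8]
grip_width: 0.387
```

```bash
python3 - <<'E'
from h import *
s=ctrl.sense();print(s['force']);plan(588,-126,1.579,1)
E
```

```text
[-0.00216159  0.32420763 -0.7838551 ]
from [ 588.  -125.9   39.1] yaw 1.575 turn -0.2
[-0.0001 -0.    ] -0.2
```

Request:
move_arm(
  motion=[
    {"offset": [0,0,0.001],"angular": [0,0,0],"jaw": 0.02},
    {"offset": [0,0,0.002],"angular": [0,0,0],"jaw": 0.02},
    {"offset": [0,0,0.003],"angular": [0,0,0],"jaw": 0.02},
    {"offset": [0,0,0.003],"angular": [0,0,0],"jaw": 0.02},
  ],
)

```text
time_s: 44.58
eef_pos: [588.3, -126.0, 36.8]
ee_rot: [0.0, 0.706, 0.709, 0.0]
force: [0.2, -0.9, 0.2]
grip_width: 0.386
```

Request:
move_arm(
  motion=[
    {"offset": [0,0,0.001],"angular": [0,0,0],"jaw": 0.02},
    {"offset": [0,0,0.001],"angular": [0,0,0],"jaw": 0.02},
    {"offset": [0,0,0.001],"angular": [0,0,0],"jaw": 0.06},
    {"offset": [0,0,0.001],"angular": [0,0,0],"jaw": 0.06},
    {"offset": [0,0,0.001],"angular": [0,0,0],"jaw": 0.06},
  ],
)

```text
time_s: 45.2
eef_pos: [588.2, -126.0, 35.4]
ee_rot: [-0.0, 0.706, 0.709, -0.0]
force: [-0.2, 0.4, 0.1]
grip_width: 0.702
```

Request:
move_arm(
  motion=[
    {"offset": [0,0,-0.02],"angular": [0,0,0],"jaw": 0.07},
    {"offset": [0,0,-0.06],"angular": [0,0,0],"jaw": 0.07},
    {"offset": [0,0,-0.12],"angular": [0,0,0],"jaw": 0.07},
    {"offset": [0,0,-0.12],"angular": [0,0,0],"jaw": 0.07},
  ],
)

```text
time_s: 45.7
eef_pos: [590.1, -126.7, 160.3]
ee_rot: [0.004, 0.706, 0.709, 0.002]
force: [0.6, 0.1, 0.2]
grip_width: 0.823
```

```bash
python3 - <<'E'
from h import *
s=ctrl.sense();print(s['force']);plan(461.5,122,0.01,2)
E
```

```text
[0.56077016 0.11385142 0.16129606]
from [ 590.1 -126.7  160.3] yaw 1.575 turn 89.7
[ 0.1246 -0.0637] 44.8
[ 0.0434 -0.1331] 44.8
```

Request:
move_arm(
  motion=[
    {"offset": [0.025,-0.013,0],"angular": [0,0,9],"jaw": 0.072},
    {"offset": [0.05,-0.026,0],"angular": [0,0,18],"jaw": 0.072},
    {"offset": [0.075,-0.038,0],"angular": [0,0,27],"jaw": 0.072},
    {"offset": [0.1,-0.051,0],"angular": [0,0,36],"jaw": 0.072},
    {"offset": [0.1246,-0.0637,0],"angular": [0,0,44.8],"jaw": 0.072},
  ],
)

```text
time_s: 46.32
eef_pos: [523.2, -0.8, 154.7]
ee_rot: [-0.0, 0.923, 0.384, -0.001]
force: [0.0, 1.1, 0.1]
grip_width: 0.844
```

Request:
move_arm(
  motion=[
    {"offset": [0.009,-0.027,0],"angular": [0,0,9],"jaw": 0.072},
    {"offset": [0.018,-0.054,0],"angular": [0,0,18],"jaw": 0.072},
    {"offset": [0.026,-0.08,0],"angular": [0,0,27],"jaw": 0.072},
    {"offset": [0.035,-0.107,0],"angular": [0,0,36],"jaw": 0.072},
    {"offset": [0.0434,-0.1331,0],"angular": [0,0,44.8],"jaw": 0.072},
  ],
)

```text
time_s: 46.95
eef_pos: [458.8, 123.4, 154.8]
ee_rot: [-0.0, 1.0, 0.003, -0.001]
force: [-0.9, 0.6, -0.2]
grip_width: 0.846
```

Request:
move_arm(
  motion=[
    {"offset": [0,0,0.02],"angular": [0,0,0],"jaw": 0.072},
    {"offset": [0,0,0.05],"angular": [0,0,0],"jaw": 0.072},
    {"offset": [0,0,0.05],"angular": [0,0,0],"jaw": 0.072},
    {"offset": [0,0,0.05],"angular": [0,0,0],"jaw": 0.072},
  ],
)

```text
time_s: 47.45
eef_pos: [459.9, 122.6, 106.2]
ee_rot: [-0.0, 1.0, 0.006, 0.0]
force: [-0.0, -0.9, 1.2]
grip_width: 0.844
```

```bash
python3 - <<'E'
from h import *
c=cap('wrist','w8');print(ctrl.sense()['grip_width']);plan(461.5,122,.01,1);print(proj(c,[461.5,122,54]),proj(c,[487.5,122,54]))
E
```

```text
0.8418993000225891
from [460.1 122.6 106.5] yaw 0.011 turn 0.1
[0.0014 0.0006] 0.1
[[281.36796302 240.71889776]] [[282.0117927 192.2709705]]
```

View pics/w8.png

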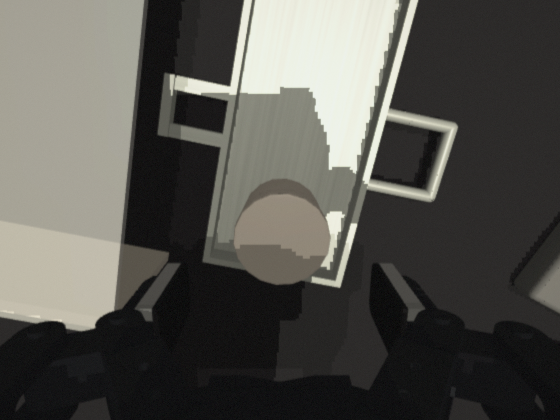

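The lid is at (282,238), within 2 mm of the prediction. Next I'll grip the jar.

Request:
move_arm(
  motion=[
    {"offset": [0.0024,0.0005,0.02],"angular": [0,0,0],"jaw": 0.072},
    {"offset": [0.0024,0.0005,0.045],"angular": [0,0,0],"jaw": 0.072},
    {"offset": [0.0024,0.0005,0.0705],"angular": [0,0,0],"jaw": 0.072},
    {"offset": [0.0024,0.0005,0.0705],"angular": [0,0,0],"jaw": 0.072},
    {"offset": [0.0024,0.0005,0.0705],"angular": [0,0,0],"jaw": 0.072},
  ],
)

```text
time_s: 48.12
eef_pos: [462.7, 122.1, 36.3]
ee_rot: [0.0, 1.0, 0.006, 0.001]
force: [0.2, -1.8, -0.8]
grip_width: 0.844
```

Request:
move_arm(
  motion=[
    {"offset": [0,0,0],"angular": [0,0,0],"jaw": 0.04},
    {"offset": [0,0,0],"angular": [0,0,0],"jaw": 0.04},
    {"offset": [0,0,0],"angular": [0,0,0],"jaw": 0.04},
    {"offset": [0,0,0],"angular": [0,0,0],"jaw": 0.04},
    {"offset": [0,0,0],"angular": [0,0,0],"jaw": 0.04},
  ],
  squeeze=30,
)

```text
time_s: 48.75
eef_pos: [462.7, 122.3, 36.4]
ee_rot: [-0.0, 1.0, 0.006, 0.001]
force: [-2.2, 0.4, 7.5]
grip_width: 0.598
```

Request:
move_arm(
  motion=[
    {"offset": [0,0,-0.02],"angular": [0,0,0],"jaw": 0.04},
    {"offset": [0,0,-0.06],"angular": [0,0,0],"jaw": 0.04},
    {"offset": [0,0,-0.09],"angular": [0,0,0],"jaw": 0.04},
    {"offset": [0,0,-0.09],"angular": [0,0,0],"jaw": 0.04},
  ],
)

```text
time_s: 49.25
eef_pos: [463.1, 122.3, 127.3]
ee_rot: [-0.0, 1.0, 0.006, 0.003]
force: [-0.3, -0.4, -0.8]
grip_width: 0.598
```

```bash
python3 - <<'E'
from h import *
s=ctrl.sense();print(s['force'],s['joints'],s['grip_width']);t=cap('top');print(stirrer(t,(305,160,80,75)));plan(498,-217,.01,2)
E
```

```text
[-0.27873596 -0.38010013 -0.78053381] [1.28533229e-02 3.40808775e-01 1.78738298e+00 7.64076911e-05
 1.00837347e+00 1.57222962e+00] 0.5977030935910115
(((31.5, 37.5), (21.0, 21.0), 90.0), array([ 585.76652521, -215.77109394,   20.        ]))
from [462.2 122.2 125.7] yaw 0.011 turn 0.1
[0.016  0.1698] 0.0
[0.0161 0.1698] 0.0
```

Request:
move_arm(
  motion=[
    {"offset": [0.004,0.042,0],"angular": [0,0,0],"jaw": 0.04},
    {"offset": [0.008,0.085,0],"angular": [0,0,0],"jaw": 0.04},
    {"offset": [0.012,0.128,0],"angular": [0,0,0],"jaw": 0.04},
    {"offset": [0.016,0.17,0],"angular": [0,0,0],"jaw": 0.04},
    {"offset": [0.02,0.21,0],"angular": [0,0,0],"jaw": 0.04},
  ],
)

```text
time_s: 49.92
eef_pos: [483.8, -88.8, 123.8]
ee_rot: [-0.0, 1.0, 0.005, -0.001]
force: [0.4, 0.5, -1.4]
grip_width: 0.601
```

Request:
move_arm(
  motion=[
    {"offset": [0.004,0.042,0],"angular": [0,0,0],"jaw": 0.04},
    {"offset": [0.008,0.085,0],"angular": [0,0,0],"jaw": 0.04},
    {"offset": [0.012,0.1296,0],"angular": [0,0,0],"jaw": 0.04},
    {"offset": [0.012,0.1296,0.03],"angular": [0,0,0],"jaw": 0.04},
    {"offset": [0.012,0.1296,0.06],"angular": [0,0,0],"jaw": 0.04},
  ],
)

```text
time_s: 50.55
eef_pos: [497.1, -217.2, 62.9]
ee_rot: [-0.001, 1.0, 0.005, -0.001]
force: [-0.5, -0.1, -0.9]
grip_width: 0.595
```

Request:
move_arm(
  motion=[
    {"offset": [0,0,0.015],"angular": [0,0,0],"jaw": 0.04},
    {"offset": [0,0,0.029],"angular": [0,0,0],"jaw": 0.04},
    {"offset": [0,0,0.029],"angular": [0,0,0],"jaw": 0.04},
    {"offset": [0,0,0.029],"angular": [0,0,0],"jaw": 0.04},
  ],
)

```text
time_s: 51.05
eef_pos: [498.2, -217.2, 36.8]
ee_rot: [0.0, 1.0, 0.006, 0.001]
force: [0.0, -0.4, -1.0]
grip_width: 0.596
```

```bash
python3 - <<'E'
from h import *
s=ctrl.sense();print(s['force'],s['grip_width']);plan(498,-217,.01,1)
E
```

```text
[ 0.0154012  -0.39759764 -0.98065387] 0.596196719061738
from [ 498.2 -217.2   36.8] yaw 0.011 turn 0.1
[-0.0002 -0.0002] 0.1
```

Request:
move_arm(
  motion=[
    {"offset": [0,0,0.001],"angular": [0,0,0],"jaw": 0.04},
    {"offset": [0,0,0.0025],"angular": [0,0,0],"jaw": 0.04},
    {"offset": [0,0,0.004],"angular": [0,0,0],"jaw": 0.04},
    {"offset": [0,0,0.0045],"angular": [0,0,0],"jaw": 0.04},
    {"offset": [0,0,0.0045],"angular": [0,0,0],"jaw": 0.04},
  ],
)

```text
time_s: 51.68
eef_pos: [497.9, -217.1, 32.4]
ee_rot: [0.0, 1.0, 0.006, 0.0]
force: [-3.1, 2.8, 8.8]
grip_width: 0.593
```

Request:
move_arm(
  motion=[
    {"offset": [0,0,0],"angular": [0,0,0],"jaw": 0.072},
    {"offset": [0,0,0],"angular": [0,0,0],"jaw": 0.072},
    {"offset": [0,0,0],"angular": [0,0,0],"jaw": 0.072},
  ],
)

```text
time_s: 52.05
eef_pos: [497.8, -217.0, 31.5]
ee_rot: [-0.0, 1.0, 0.006, -0.0]
force: [0.3, 0.4, -0.0]
grip_width: 0.843
```

Request:
move_arm(
  motion=[
    {"offset": [0,0,-0.02],"angular": [0,0,0],"jaw": 0.072},
    {"offset": [0,0,-0.06],"angular": [0,0,0],"jaw": 0.072},
    {"offset": [0,0,-0.12],"angular": [0,0,0],"jaw": 0.072},
    {"offset": [0,0,-0.18],"angular": [0,0,0],"jaw": 0.072},
    {"offset": [0,0,-0.18],"angular": [0,0,0],"jaw": 0.072},
  ],
)

```text
time_s: 52.68
eef_pos: [499.2, -218.0, 216.1]
ee_rot: [0.003, 1.0, 0.006, 0.004]
force: [-0.0, 0.0, -1.6]
grip_width: 0.84
```

Request:
move_arm(
  motion=[
    {"offset": [-0.06,0,0],"angular": [0,0,0],"jaw": 0.072},
    {"offset": [-0.12,0,0],"angular": [0,0,0],"jaw": 0.072},
    {"offset": [-0.16,0,0],"angular": [0,0,0],"jaw": 0.072},
    {"offset": [-0.16,0,0],"angular": [0,0,0],"jaw": 0.072},
    {"offset": [-0.16,0,0],"angular": [0,0,0],"jaw": 0.072},
  ],
)

```text
time_s: 53.3
eef_pos: [338.2, -218.9, 211.3]
ee_rot: [-0.0, 1.0, 0.006, 0.0]
force: [0.6, 0.1, 0.6]
grip_width: 0.845
```

```bash
python3 - <<'E'
from h import *
import pickle
D={n:cap(n) for n in('wrist','scene','top')};pickle.dump(D,open('c3.pkl','wb'))
print(stirrer(D['top'],(305,160,80,75)),ctrl.sense()['time_s'])
w=D['wrist']
print(proj(w,[[588,-126,70],[498,-216,50],[588,-216,23],[437,-385,131]]),proj(D['scene'],[[588,-126,70],[498,-216,50],[588,-216,23]]))
z=lambda n,x,y,w,h:cv2.resize(D[n]['img'][y:y+h,x:x+w,::-1],(400,300),interpolation=cv2.INTER_CUBIC)
m=np.vstack([np.hstack([z('wrist',0,0,560,420),z('scene',130,200,200,150)]),np.hstack([z('top',290,155,120,90),z('top',0,30,560,420)])])
cv2.imwrite('pics/m3.png',m)
E
```

```text
(((31.5, 37.5), (21.0, 21.0), 90.0), array([ 585.76652521, -215.77109394,   20.        ])) 53.45
[[ 124.35274825 -217.90844919]
 [ 278.28589796  -27.25656337]
 [ 279.70466059 -158.92880094]
 [ 595.59380653   52.70210866]] [[272.31422969 247.9914158 ]
 [224.24332438 261.38577755]
 [253.34810612 282.5878217 ]]
```

View pics/m3.png

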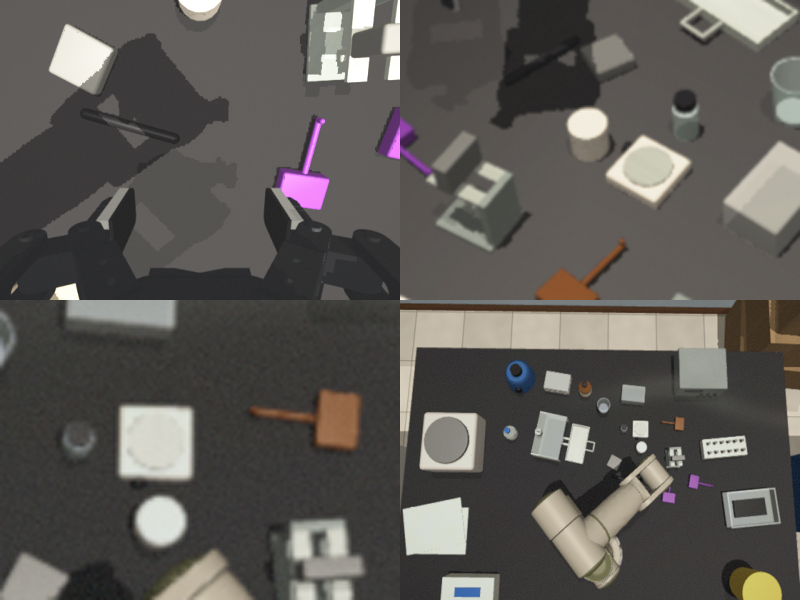

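```bash
python3 - <<'E'
from h import *
import pickle
D=pickle.load(open('c3.pkl','rb'));T=D['top'];S=D['scene'];k=.3
t=lambda x,y,z:ray(T,290+x*k-.35,155+(y-300)*k-.35,z).round(1)
s=lambda x,y,z:ray(S,130+(x-400)/2-.25,200+y/2-.25,z).round(1)
print('stir',t(156,443,20),s(648,168,23));print('vial',t(79,434,70),s(685,99,70));print('jar',t(161,522,50),s(588,122,50))
# compare with a fresh top image
d=cap('top');print(stirrer(d,(305,160,80,75)),ctrl.sense()['time_s'])
E
```

```text
stir [ 585.6 -215.6   20. ] [ 591.  -218.5   23. ]
vial [ 584.9 -126.7   70. ] [ 590.3 -129.7   70. ]
jar [ 492.6 -217.1   50. ] [ 495.6 -215.    50. ]
(((31.5, 37.5), (21.0, 21.0), 90.0), array([ 585.76652521, -215.77109394,   20.        ])) 53.5
```

Request:
move_arm(
  motion=[
    {"offset": [0,0,-0.02],"angular": [0,0,0],"jaw": 0.08},
    {"offset": [0,0,-0.04],"angular": [0,0,0],"jaw": 0.08},
    {"offset": [0,0,-0.04],"angular": [0,0,0],"jaw": 0.08},
    {"offset": [0,0,-0.04],"angular": [0,0,0],"jaw": 0.08},
    {"offset": [0,0,-0.04],"angular": [0,0,0],"jaw": 0.08},
  ],
)

```text
time_s: 54.12
eef_pos: [337.7, -218.6, 250.8]
ee_rot: [-0.001, 1.0, 0.006, -0.0]
force: [0.0, -0.1, 0.2]
grip_width: 0.935
```

Request:
move_arm(
  motion=[
    {"offset": [0,0,0],"angular": [0,0,0],"jaw": 0.08},
    {"offset": [0,0,0],"angular": [0,0,0],"jaw": 0.08},
    {"offset": [0,0,0],"angular": [0,0,0],"jaw": 0.08},
    {"offset": [0,0,0],"angular": [0,0,0],"jaw": 0.08},
    {"offset": [0,0,0],"angular": [0,0,0],"jaw": 0.08},
  ],
)

```text
time_s: 54.75
eef_pos: [337.8, -218.9, 251.6]
ee_rot: [0.0, 1.0, 0.006, 0.0]
force: [0.6, -0.6, 0.9]
grip_width: 0.933
```

```bash
python3 - <<'E'
from h import *
d=cap('top');print(stirrer(d,(305,160,80,75)),ctrl.sense()['time_s'])
import pickle;D=pickle.load(open('c3.pkl','rb'));e=cv2.absdiff(cap('scene')['img'],D['scene']['img'])[220:330,200:330].max(2);print((e>60).sum())
E
```

```text
(((31.5, 37.5), (21.0, 21.0), 90.0), array([ 585.76652521, -215.77109394,   20.        ])) 54.8
0
```

```bash
python3 -c "
from rig import ctrl
print(ctrl.finish_job())"
```

```text
the job is handed in; nothing more can be done
None
```

I completed every step and handed the job in at about 55 s of robot time; the report gives no verdict.

- **Thumbscrew:** I turned it about 830° (14.5 rad plus its starting angle) in three strokes. The grip showed no slip and the head had clearly risen. I did not measure the final angle directly; a rough look at the pointer line agreed to within about 20°.
- **Tray:** I drew it about 124 mm out by its loop, against the 95 mm needed. That figure comes from how far the hook travelled; the pictures show the tray clear of the hood.
- **Hook:** It hangs upright in its stand, seen in pictures after I let go.
- **Containers:** The tray held only the vial and the jar; the square bottle was absent. Both stand upright.

| Container | Measured offset from stirrer's middle | Specified |
|---|---|---|
| Vial (left) | 89 mm | 90 mm |
| Jar (front) | 93–95 mm | 90 mm |

The scene and top cameras differed by about 3–6 mm on these positions, well inside the 20 mm allowed.

The stirrer had not moved in any check, the last just before handing in. I saw no bystander disturbed, though I did not measure them. At the end the arm was held clear of everything.

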